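# Make up the plotter's tension weight on a sprung scale

## Robot

A 6-joint arm with a two-finger parallel gripper is mounted at the origin on the work surface. World frame = base frame: x ahead of the robot, y to its left, z up, the work surface at z = 0. Lengths are in mm, angles in rad, forces in N, time in s.
With the tool pointing down it reaches from about 275 to 750 mm from the base axis. Payload 10.2 kg.
Tool frame: the origin (TCP) lies on the centre line of the jaws, within the pads' length; the fingertips stand 19 mm ahead of it and the grasp point (between the pads) is the TCP (robot.tip_reach is the distance from the TCP to the fingertips, in mm); z points along the fingers, y is the direction in which the jaws open and shut (so a half turn about z gives the same grasp; the last joint's range is limited). The gripper opens to 88 mm and grips with 3 to 60 N. Pads are 18 mm wide; open, the fingers measure 123 mm over their backs; the gripper's body (75 mm by 187 mm) begins 45 mm behind the grasp point.
Start: joints at [-1.338, 0.313, 1.498, -0, 1.331, -0.223], TCP at [231.084, -471.415, 257.72] pointing down, gripper open.
Joint ranges: [-2.94, 2.94], [-0.97, 2.17], [0.19, 2.56], [-1.23, 4.37], [0.02, 3.11], [-2.88, 2.88]. Speed limits (rad/s): [2.39, 2.39, 3.01, 3.14, 3.14, 3.14].

## Interface

Orientations are given as a unit quaternion [w, x, y, z].
In Python, from plant import get_obs, vision, order, robot gives the robot as it stands.
- The arm moves only by the tool carry_out, never from a script. Its argument "increments" is a list that holds one entry, the list of rows, each a list of 7 numbers: the turn, a rotation vector about the tool's x, y, z in units of 6 degrees (1.0 is 6 degrees), then the shift along the tool's x, y, z in units of 25 mm (1.0 is 25 mm), then the closure, from 0 (fully open) to 1 (shut). A call has 1 to 10 rows; each row is the pose to reach, as a shift and turn from the pose commanded when the call began, along the tool's axes at that moment; what a row does not reach only later rows make up. A row lasts 1/12 s, in which the tool goes at most 41.7 mm and 7.16 degrees, less where a joint would pass 70% of its speed; a pose out of reach is approached as far as the arm can. A call with a gripper value outside its range is refused whole. The fingers move at their own pace and stop on an object; "grip_force" is the grip in N (left out, the last holds). Time passes only in rows, so rows that repeat a pose let the fingers close. It gives the time, the measured TCP pose, the force and the opening at its end, in the units of the state.
- get_obs(): the state, without advancing time (a new reading comes with each control period).
- vision.capture(name): name is "scene" or "top" or "wrist"; returns a dict with "color" (420x560x3 uint8, red, green, blue), "mtx" (3x3 intrinsics, pixels), "origin" and "orientation" of the camera in the world. Camera axes: x right, y down, z forward; pixel columns grow to the right and rows downward; lengths in mm; the calibration is good to about 2 mm. A picture is of the moment at which its call begins. There is no depth.
- order.close_job(): hands the job in, once; it reports no verdict.
The state is a dict: "time": time; "joints": joint angles; "joint_velocities": joint speeds; "joint_efforts": joint torques, N m; "tool_pos": TCP position; "tool_rot": TCP orientation; "contact_force": force on the tool from outside, world axes, zero at the start; "ft_torque": the same for the moment, N m; "gripper_width": finger opening in mm.
Only numpy, scipy, OpenCV 4.12 (cv2) and the standard library are available. Lean on these libraries where they do the work, as an engineer would, in place of code of your own. Each camera call takes 0.05 s, during which the arm holds its last target.

## Task

Make up the plotter's film-tension weight: thread steel ring weights one at a time over the brass post of the sprung scale pan, letting each one go before fetching the next, until the red pointer rests inside the green band, and leave the weights you do not need where they lie. The post stands a little off the middle of the pan and you must feel for it gently: never press the pan down so far that its pointer passes the red line below the green band, and never push a weight hard (15 N or more) against the pan or post. Do not disturb the jar, the tape roll or the brush.

Things in the scene. Friction and masses are not known exactly. Their poses are not given: they have to be found in the camera images.
- pan (a joint): how far the pan has sunk, m: 0 top of its travel, 0.056 bottom stop; it slides straight down on a 205 N/m spring. Unladen it rests at 0.005 to 0.014 (not zeroed); each weight sinks it a further 0.009 to 0.013. Its red pointer is inside the green band from 0.029 to 0.044 and at the red line at 0.047
- pan_top (a point): middle of the upper face of the flat aluminium pan, 68 mm across, 6 mm thick; moves with the pan, z up, 100 mm above the bench at joint 0. On the pan stands a round brass post, 15 mm in diameter, 44 mm tall, top chamfered 1.5 mm. Its axis is 6 mm from this point, in an unknown direction that is new each run and stays put during it
- scale: the scale's fixed grey housing, 120 x 120 x 30 mm, origin at the middle of its underside, below the pan's middle. On its own -y side, 92 mm from the pan's axis, a white gauge board 36 mm wide stands up to 118 mm above the bench; it carries the green band with the red line below it
- weight0_mid (a point): centre (half-way up, on the axis of the hole) of a bright steel ring weight: outer diameter 48 mm, hole 18 mm, 16 mm high, axis z, about 0.20 to 0.26 kg; lies flat on the 3 mm thick green cutting mat at the start. Four look the same; two or three are needed, and threaded weights stack flat on the pan
- weight1_mid (a point): centre (half-way up, on the axis of the hole) of a bright steel ring weight: outer diameter 48 mm, hole 18 mm, 16 mm high, axis z, about 0.20 to 0.26 kg; lies flat on the 3 mm thick green cutting mat at the start. Four look the same; two or three are needed, and threaded weights stack flat on the pan
- weight2_mid (a point): centre (half-way up, on the axis of the hole) of a bright steel ring weight: outer diameter 48 mm, hole 18 mm, 16 mm high, axis z, about 0.20 to 0.26 kg; lies flat on the 3 mm thick green cutting mat at the start. Four look the same; two or three are needed, and threaded weights stack flat on the pan
- weight3_mid (a point): centre (half-way up, on the axis of the hole) of a bright steel ring weight: outer diameter 48 mm, hole 18 mm, 16 mm high, axis z, about 0.20 to 0.26 kg; lies flat on the 3 mm thick green cutting mat at the start. Four look the same; two or three are needed, and threaded weights stack flat on the pan
- bottle_mid (a point): bystander: centre of a jar with a blue cap, 52 mm in diameter, 110 mm tall, standing on the bench; leave alone
- tape_mid (a point): bystander: centre of an orange roll of tape, 80 mm outer diameter, 24 mm high, lying on the bench; leave alone
- brush_grip (a point): bystander: handle of a brush lying on the bench; leave alone
Mind the look-alikes: they are no part of the job. Leave any blue look-alike of the part that bears weight1_mid alone.

How it is judged (in metres and radians):
On the way, in this order (a step that is already met when the one before it is completed fails the run):
1. a first weight is threaded on the post and let go, no other with it (((horizontal distance between weight0_mid and pan_top below 0.0095 m and z of weight0_mid in the frame of pan_top between 0.004 and 0.0435 m and angle between weight0_mid's own z axis and vertical below 0.12 rad) or (horizontal distance between weight1_mid and pan_top below 0.0095 m and z of weight1_mid in the frame of pan_top between 0.004 and 0.0435 m and angle between weight1_mid's own z axis and vertical below 0.12 rad) or (horizontal distance between weight2_mid and pan_top below 0.0095 m and z of weight2_mid in the frame of pan_top between 0.004 and 0.0435 m and angle between weight2_mid's own z axis and vertical below 0.12 rad) or (horizontal distance between weight3_mid and pan_top below 0.0095 m and z of weight3_mid in the frame of pan_top between 0.004 and 0.0435 m and angle between weight3_mid's own z axis and vertical below 0.12 rad)) and not (((horizontal distance between weight1_mid and pan_top below 0.0095 m and z of weight1_mid in the frame of pan_top between 0.004 and 0.0435 m and angle between weight1_mid's own z axis and vertical below 0.12 rad) and (horizontal distance between weight0_mid and pan_top below 0.0095 m and z of weight0_mid in the frame of pan_top between 0.004 and 0.0435 m and angle between weight0_mid's own z axis and vertical below 0.12 rad)) or ((horizontal distance between weight2_mid and pan_top below 0.0095 m and z of weight2_mid in the frame of pan_top between 0.004 and 0.0435 m and angle between weight2_mid's own z axis and vertical below 0.12 rad) and (horizontal distance between weight0_mid and pan_top below 0.0095 m and z of weight0_mid in the frame of pan_top between 0.004 and 0.0435 m and angle between weight0_mid's own z axis and vertical below 0.12 rad)) or ((horizontal distance between weight2_mid and pan_top below 0.0095 m and z of weight2_mid in the frame of pan_top between 0.004 and 0.0435 m and angle between weight2_mid's own z axis and vertical below 0.12 rad) and (horizontal distance between weight1_mid and pan_top below 0.0095 m and z of weight1_mid in the frame of pan_top between 0.004 and 0.0435 m and angle between weight1_mid's own z axis and vertical below 0.12 rad)) or ((horizontal distance between weight3_mid and pan_top below 0.0095 m and z of weight3_mid in the frame of pan_top between 0.004 and 0.0435 m and angle between weight3_mid's own z axis and vertical below 0.12 rad) and (horizontal distance between weight0_mid and pan_top below 0.0095 m and z of weight0_mid in the frame of pan_top between 0.004 and 0.0435 m and angle between weight0_mid's own z axis and vertical below 0.12 rad)) or ((horizontal distance between weight3_mid and pan_top below 0.0095 m and z of weight3_mid in the frame of pan_top between 0.004 and 0.0435 m and angle between weight3_mid's own z axis and vertical below 0.12 rad) and (horizontal distance between weight1_mid and pan_top below 0.0095 m and z of weight1_mid in the frame of pan_top between 0.004 and 0.0435 m and angle between weight1_mid's own z axis and vertical below 0.12 rad)) or ((horizontal distance between weight3_mid and pan_top below 0.0095 m and z of weight3_mid in the frame of pan_top between 0.004 and 0.0435 m and angle between weight3_mid's own z axis and vertical below 0.12 rad) and (horizontal distance between weight2_mid and pan_top below 0.0095 m and z of weight2_mid in the frame of pan_top between 0.004 and 0.0435 m and angle between weight2_mid's own z axis and vertical below 0.12 rad))) and contact force between the fingers and anything else below 0.05 N), for 0.2 s.
2. a second weight is threaded on the post and let go ((((horizontal distance between weight1_mid and pan_top below 0.0095 m and z of weight1_mid in the frame of pan_top between 0.004 and 0.0435 m and angle between weight1_mid's own z axis and vertical below 0.12 rad) and (horizontal distance between weight0_mid and pan_top below 0.0095 m and z of weight0_mid in the frame of pan_top between 0.004 and 0.0435 m and angle between weight0_mid's own z axis and vertical below 0.12 rad)) or ((horizontal distance between weight2_mid and pan_top below 0.0095 m and z of weight2_mid in the frame of pan_top between 0.004 and 0.0435 m and angle between weight2_mid's own z axis and vertical below 0.12 rad) and (horizontal distance between weight0_mid and pan_top below 0.0095 m and z of weight0_mid in the frame of pan_top between 0.004 and 0.0435 m and angle between weight0_mid's own z axis and vertical below 0.12 rad)) or ((horizontal distance between weight2_mid and pan_top below 0.0095 m and z of weight2_mid in the frame of pan_top between 0.004 and 0.0435 m and angle between weight2_mid's own z axis and vertical below 0.12 rad) and (horizontal distance between weight1_mid and pan_top below 0.0095 m and z of weight1_mid in the frame of pan_top between 0.004 and 0.0435 m and angle between weight1_mid's own z axis and vertical below 0.12 rad)) or ((horizontal distance between weight3_mid and pan_top below 0.0095 m and z of weight3_mid in the frame of pan_top between 0.004 and 0.0435 m and angle between weight3_mid's own z axis and vertical below 0.12 rad) and (horizontal distance between weight0_mid and pan_top below 0.0095 m and z of weight0_mid in the frame of pan_top between 0.004 and 0.0435 m and angle between weight0_mid's own z axis and vertical below 0.12 rad)) or ((horizontal distance between weight3_mid and pan_top below 0.0095 m and z of weight3_mid in the frame of pan_top between 0.004 and 0.0435 m and angle between weight3_mid's own z axis and vertical below 0.12 rad) and (horizontal distance between weight1_mid and pan_top below 0.0095 m and z of weight1_mid in the frame of pan_top between 0.004 and 0.0435 m and angle between weight1_mid's own z axis and vertical below 0.12 rad)) or ((horizontal distance between weight3_mid and pan_top below 0.0095 m and z of weight3_mid in the frame of pan_top between 0.004 and 0.0435 m and angle between weight3_mid's own z axis and vertical below 0.12 rad) and (horizontal distance between weight2_mid and pan_top below 0.0095 m and z of weight2_mid in the frame of pan_top between 0.004 and 0.0435 m and angle between weight2_mid's own z axis and vertical below 0.12 rad))) and contact force between the fingers and anything else below 0.05 N), for 0.2 s.
At the end, for the whole second after the job is handed in: pan at rest sunk 29 to 44 mm; each weight either threaded on the post (within 9.5 mm of the pan's middle, level within 7 degrees, centre under 43.5 mm above the pan) or within 30 mm of its start; fingers touch nothing; jar, tape, brush within 20 mm of their starts (value of joint pan between 0.029 and 0.044 m and velocity of joint pan between -0.01 and 0.01 m/s and contact force between the fingers and anything else below 0.05 N and ((horizontal distance between weight0_mid and pan_top below 0.0095 m and z of weight0_mid in the frame of pan_top between 0.004 and 0.0435 m and angle between weight0_mid's own z axis and vertical below 0.12 rad) or distance of weight0_mid from where it was at the start of the episode below 0.03 m) and ((horizontal distance between weight1_mid and pan_top below 0.0095 m and z of weight1_mid in the frame of pan_top between 0.004 and 0.0435 m and angle between weight1_mid's own z axis and vertical below 0.12 rad) or distance of weight1_mid from where it was at the start of the episode below 0.03 m) and ((horizontal distance between weight2_mid and pan_top below 0.0095 m and z of weight2_mid in the frame of pan_top between 0.004 and 0.0435 m and angle between weight2_mid's own z axis and vertical below 0.12 rad) or distance of weight2_mid from where it was at the start of the episode below 0.03 m) and ((horizontal distance between weight3_mid and pan_top below 0.0095 m and z of weight3_mid in the frame of pan_top between 0.004 and 0.0435 m and angle between weight3_mid's own z axis and vertical below 0.12 rad) or distance of weight3_mid from where it was at the start of the episode below 0.03 m) and distance of each of bottle_mid, tape_mid, brush_grip from where it was at the start of the episode below 0.02 m).
It fails at once if the pan is pressed down past the red line (sunk more than 47 mm) (value of joint pan above 0.047 m).
It fails at once if a weight is pushed against the pan or post with more than 15 N (contact force between any of weight0, weight1, weight2, weight3 and pan above 15 N).
It fails at once if a bystander is shoved more than 30 mm (distance of any of bottle_mid, tape_mid, brush_grip from where it was at the start of the episode above 0.03 m).
It also fails if it takes over 72 s, if anything falls off the work surface, if the arm or the gripper's body presses on something with over 40 N, if the wrist force passes 120 N, or if a joint passes its speed limit or range.

## Working session

There is one attempt and no reset: what is moved stays moved. The work goes in short steps, Python scripts to look and compute and a tool call to move; the robot and the scene stay as the last step left them, time stands still between calls to the robot, and variables do not carry over. Pictures are saved under pics/ and viewed, and the job is handed in when it is done.

Besides the shell and the picture viewer there is one more tool, called after ">>>" by a JSON object that holds its "api" and its "payload". carry_out: Moves the arm, as the interface text tells. Its arguments: {"type":"object","properties":{"increments":{"type":"array","items":{"type":"array","items":{"type":"array","items":{"type":"number"}}}},"grip_force":{"type":"number"}},"required":["increments"]}

```bash
mkdir -p pics; ls; python3 - <<'E'
from plant import get_obs, vision, order, robot
import cv2
print(get_obs())
for n in ("scene","top","wrist"):
    c=vision.capture(n); cv2.imwrite(f"pics/{n}0.png",c["color"][:,:,::-1]); print(n,c["mtx"],c["origin"],c["orientation"])
E
```

```text
pics
{'time': 0.0, 'joints': array([-1.33840818e+00,  3.13422822e-01,  1.49841098e+00,  6.50221992e-06,
        1.33104872e+00, -2.23421550e-01]), 'joint_velocities': array([3.08393842e-04, 7.11853249e-04, 6.41776478e-04, 6.63555917e-05,
       1.08458045e-03, 4.04490017e-04]), 'joint_efforts': array([-1.58178477e-04, -4.02211332e+01, -2.52271128e+01,  6.94991858e-02,
        3.51540337e-02, -9.66065500e-05]), 'tool_pos': array([ 231.02625109, -471.18377946,  257.18480024]), 'tool_rot': array([-6.44942874e-04,  9.74141877e-01,  2.25936246e-01,  2.66163038e-07]), 'contact_force': array([-0.39159392, -0.54484444, -0.09005495]), 'ft_torque': array([0.04761765, 0.02313612, 0.01625078]), 'gripper_width': 88.0774113038315}
scene [[492.41900039   0.         283.3700001 ]
 [  0.         492.41900039 208.36774672]
 [  0.           0.           1.        ]] [1478.29675514  440.92117107  750.22713731] [-0.24960401  0.45175502  0.75791854 -0.39896707]
top [[501.37955424   0.         282.96345946]
 [  0.         501.37955424 212.34075386]
 [  0.           0.           1.        ]] [ 306.52151058  -29.03797037 1529.82687474] [ 0.07014453 -0.70305251  0.70465428 -0.06526293]
wrist [[349.26326438   0.         282.15299334]
 [  0.         349.26326438 214.88897237]
 [  0.           0.           1.        ]] [ 294.7646872  -439.47345276  384.33505508] [ 0.11797592  0.84053599 -0.52338902 -0.07513232]
```

View pics/top0.png

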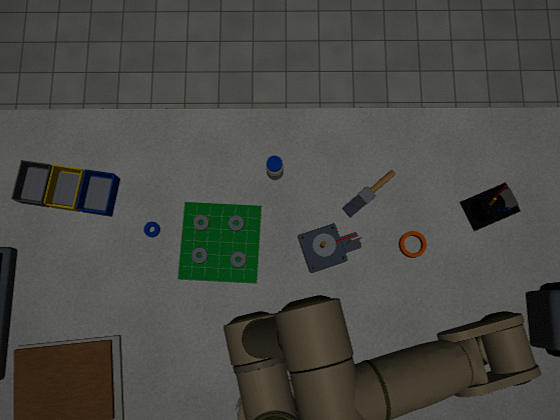

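View pics/scene0.png

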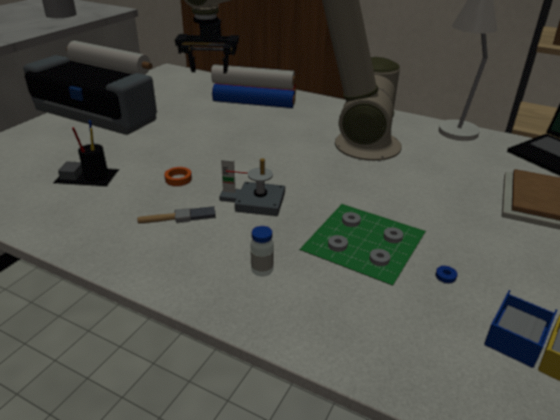

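View pics/wrist0.png

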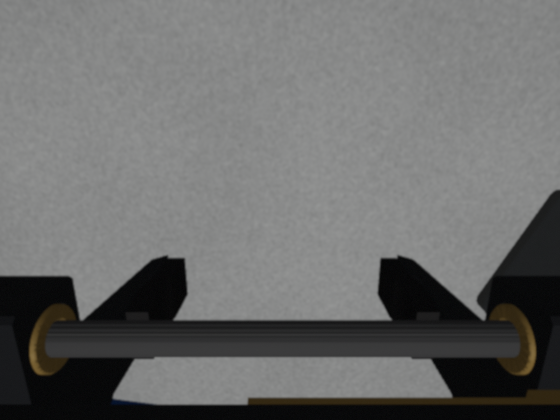

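```bash
cat > h.py <<'E'
import numpy as np, cv2
from scipy.spatial.transform import Rotation as R
from plant import get_obs, vision, order, robot
def rot(q): return R.from_quat(np.roll(q,-1)).as_matrix()
def ray(c,uv):
    d=np.linalg.inv(c["mtx"])@np.array([uv[0],uv[1],1.]); return np.array(c["origin"]),rot(c["orientation"])@d
def on(c,uv,z):
    o,d=ray(c,uv); return o+d*(z-o[2])/d[2]
def proj(c,p):
    q=rot(c["orientation"]).T@(np.array(p)-c["origin"]); q=c["mtx"]@q; return q[:2]/q[2]
def cap(n,f=None):
    c=vision.capture(n)
    if f: cv2.imwrite("pics/"+f+".png",c["color"][:,:,::-1])
    return c
def inc(p,yaw=None):
    """increments to world target p with tool down; yaw = world angle of tool x"""
    s=get_obs(); M=rot(s["tool_rot"]); sh=M.T@(np.array(p)-s["tool_pos"])/25
    t=np.zeros(3)
    if yaw is not None:
        c,sn=np.cos(yaw),np.sin(yaw)
        T=np.array([[c,sn,0],[sn,-c,0],[0,0,-1]]); t=R.from_matrix(M.T@T).as_rotvec()/np.radians(6)
    return np.round(t,2),np.round(sh,3)
E
python3 - <<'E'
from h import *
c=cap("top"); im=c["color"]; hsv=cv2.cvtColor(im,cv2.COLOR_RGB2HSV)
cv2.imwrite("pics/topc.png",cv2.resize(im[190:300,170:370,::-1],None,fx=4,fy=4,interpolation=cv2.INTER_CUBIC))
g=((hsv[...,0]>45)&(hsv[...,0]<75)&(hsv[...,1]>100)).astype(np.uint8)
cs,_=cv2.findContours(g,cv2.RETR_EXTERNAL,cv2.CHAIN_APPROX_NONE); m=max(cs,key=cv2.contourArea)
full=np.zeros_like(g); cv2.drawContours(full,[m],-1,1,-1)
ring=full*(hsv[...,1]<90).astype(np.uint8)
ring=cv2.morphologyEx(ring,cv2.MORPH_OPEN,np.ones((3,3)))
n,l,st,ce=cv2.connectedComponentsWithStats(ring)
for i in range(1,n):
    if st[i,4]>60: print(st[i],ce[i],on(c,ce[i],15))
s=cap("scene"); cv2.imwrite("pics/scenec.png",cv2.resize(s["color"][140:300,130:450,::-1],None,fx=2.5,fy=2.5,interpolation=cv2.INTER_CUBIC))
E
```

```text
[193 215  16  15 168] [200.73214286 222.23214286] [570.50019151 233.71194419  15.        ]
[228 216  16  15 170] [235.67647059 222.88235294] [568.17282225 126.33497695  15.        ]
[192 248  16  15 173] [199.38150289 254.94219653] [469.87732332 234.82210482  15.        ]
[230 252  16  15 173] [237.80346821 258.95953757] [457.42311909 118.08046819  15.        ]
```

View pics/topc.png

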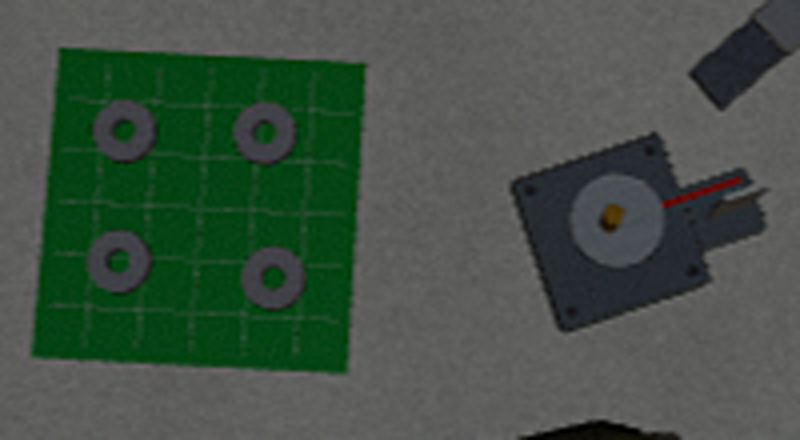

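View pics/scenec.png

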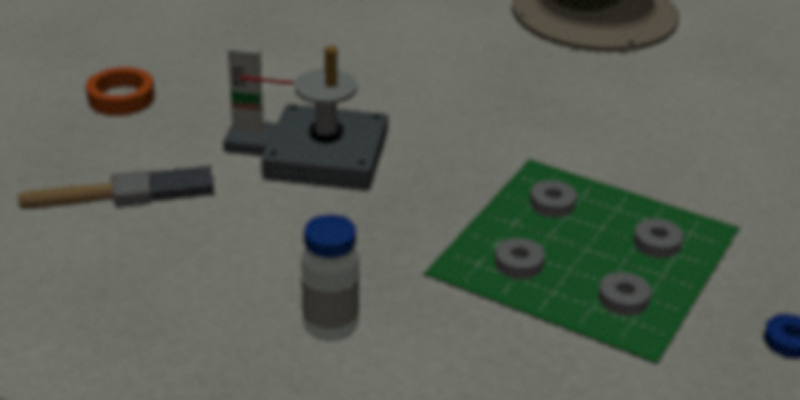

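```bash
python3 - <<'E'
from h import *
c=cap("top")
pc=on(c,(170+616/4,190+220/4),90);a=on(c,(170+663/4,190+206/4),90);b=on(c,(170+741/4,190+180/4),90)
print(pc,a,b,np.degrees(np.arctan2(*(b-a)[:2][::-1])))
print(np.degrees(np.arctan2(*(b-pc)[:2][::-1])))
print(inc([457,118,200],np.radians(107)))
s=get_obs();w=cap("wrist");M=rot(s["tool_rot"]);print(M.T@(w["origin"]-s["tool_pos"]),M.T@rot(w["orientation"]))
E
```

```text
[ 489.70986427 -137.60751438   90.        ] [ 499.8020151  -171.72790323   90.        ] [ 518.62522472 -228.58883504   90.        ] -71.68342110108753
-72.36888726226981
(array([ -0.  ,  -0.  , -13.48]), array([ 18.492, -17.187,   2.31 ]))
[  71.21826222   -0.58486097 -127.09425762] [[ 6.90168964e-04 -9.60809560e-01 -2.77208429e-01]
 [ 9.99998287e-01  1.13925383e-03 -1.45896787e-03]
 [ 1.71760104e-03 -2.77206947e-01  9.60808700e-01]]
```

>>> {"api": "carry_out", "payload": {"increments": [[[0, 0, -13.5, 18.5, -17.2, 2.3, 0], [0, 0, -13.5, 18.5, -17.2, 2.3, 0], [0, 0, -13.5, 18.5, -17.2, 2.3, 0], [0, 0, -13.5, 18.5, -17.2, 2.3, 0], [0, 0, -13.5, 18.5, -17.2, 2.3, 0], [0, 0, -13.5, 18.5, -17.2, 2.3, 0], [0, 0, -13.5, 18.5, -17.2, 2.3, 0], [0, 0, -13.5, 18.5, -17.2, 2.3, 0], [0, 0, -13.5, 18.5, -17.2, 2.3, 0], [0, 0, -13.5, 18.5, -17.2, 2.3, 0]]]}}

```text
time: 1.18
tool_pos: [379.8, -82.0, 220.1]
tool_rot: [0.0, 0.656, 0.755, 0.0]
contact_force: [0.8, -0.7, 0.9]
gripper_width: 88.4
```

```bash
python3 - <<'E'
from h import *
s=get_obs();print(s["time"],s["tool_pos"],s["joints"])
print(inc([457,118,200],np.radians(107)))
E
```

```text
1.1833 [379.81036977 -81.96591547 220.05902606] [-5.16537741e-01  4.47974844e-02  1.92631682e+00  2.72486847e-05
  1.16956059e+00 -6.57369738e-01]
(array([ 0.01,  0.01, -1.49]), array([7.487, 4.179, 0.801]))
```

>>> {"api": "carry_out", "payload": {"increments": [[[0, 0, -0.8, 6, 3.5, 0.5, 0.2], [0, 0, -0.8, 6, 3.5, 0.5, 0.2], [0, 0, -0.8, 6, 3.5, 0.5, 0.2], [0, 0, -0.8, 6, 3.5, 0.5, 0.2], [0, 0, -0.8, 6, 3.5, 0.5, 0.2], [0, 0, -0.8, 6, 3.5, 0.5, 0.2], [0, 0, -0.8, 6, 3.5, 0.5, 0.2], [0, 0, -0.8, 6, 3.5, 0.5, 0.2]]]}}

```text
time: 1.85
tool_pos: [445.9, 75.3, 207.5]
tool_rot: [0.0, 0.626, 0.78, -0.0]
contact_force: [-0.0, 0.1, -0.1]
gripper_width: 70.3
```

```bash
python3 - <<'E'
from h import *
s=get_obs();print(s["time"],s["tool_pos"],s["joints"],s["gripper_width"])
w=cap("wrist","w1")
print(inc([457,118,200],np.radians(107)), proj(w,[457,118,19]))
E
```

```text
1.85 [445.8663493   75.32506199 207.53917215] [-9.26218517e-02  2.02603094e-01  1.77989801e+00 -2.85390011e-04
  1.15911394e+00 -3.10014925e-01] 70.31437704784919
(array([ 0.  ,  0.  , -0.76]), array([1.578, 0.801, 0.305])) [305.06622624 152.70352149]
```

View pics/w1.png

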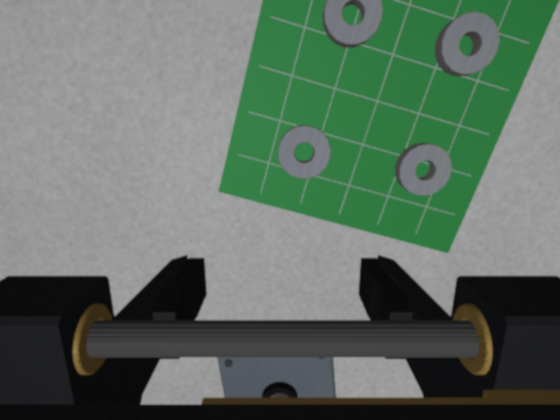

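```bash
cat >> h.py <<'E'
def rings(w,z=19):
    hsv=cv2.cvtColor(w["color"],cv2.COLOR_RGB2HSV)
    g=((hsv[...,0]>45)&(hsv[...,0]<80)&(hsv[...,1]>80)).astype(np.uint8)
    h=1-g
    out=[]
    n,l,st,ce=cv2.connectedComponentsWithStats(h,connectivity=4)
    for i in range(1,n):  # holes: green-ish inside ring or dark
        pass
    cs,hi=cv2.findContours(g,cv2.RETR_CCOMP,cv2.CHAIN_APPROX_NONE)
    for c,hh in zip(cs,hi[0]):
        a=cv2.contourArea(c)
        if hh[3]>=0 and a>800:
            e=cv2.fitEllipse(c); out.append((e,on(w,e[0],11)))
    return out
E
python3 - <<'E'
from h import *
w=cap("wrist")
for e,p in rings(w): print(e,p)
cv2.imwrite("pics/w1c.png",cv2.resize(w["color"][110:210,250:480,::-1],None,fx=3.4,fy=3.4))
E
```

```text
((295.7395324707031, 146.61703491210938), (52.380680084228516, 97.31101989746094), 117.16842651367188) [448.20047671 120.66070214  11.        ]
```

View pics/w1c.png

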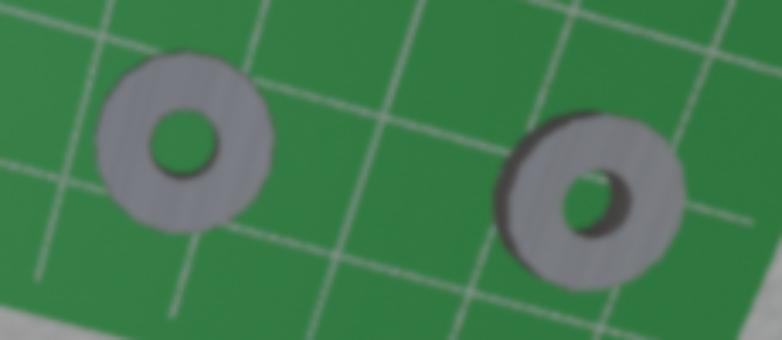

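```bash
python3 - <<'E'
from h import *
w=cap("wrist")
print(on(w,(304.4,151.8),19),on(w,(424.4,169.4),19))
p=on(w,(304.4,151.8),19)
print(inc([p[0],p[1],80],np.radians(107)))
E
```

```text
[456.43879443 118.51223409  19.        ] [566.2848105  126.62973206  19.        ]
(array([ 0.  ,  0.  , -0.76]), array([1.599, 0.778, 5.106]))
```

>>> {"api": "carry_out", "payload": {"increments": [[[0, 0, -0.76, 1.6, 0.78, 3.5, 0.2], [0, 0, -0.76, 1.6, 0.78, 5.1, 0.2], [0, 0, -0.76, 1.6, 0.78, 5.1, 0.2], [0, 0, -0.76, 1.6, 0.78, 5.1, 0.2], [0, 0, -0.76, 1.6, 0.78, 5.1, 0.2], [0, 0, -0.76, 1.6, 0.78, 5.1, 0.2]]]}}

```text
time: 2.5
tool_pos: [457.1, 119.1, 81.3]
tool_rot: [0.0, 0.594, 0.804, 0.0]
contact_force: [0.8, 0.8, 0.7]
gripper_width: 70.9
```

```bash
python3 - <<'E'
from h import *
s=get_obs();print(s["time"],s["tool_pos"],s["gripper_width"])
w=cap("wrist","w2")
print(inc([456.4,118.5,27],np.radians(107)), proj(w,[456.4,118.5,19]))
E
```

```text
2.5 [457.14417267 119.12750504  81.26204904] 70.89185503346751
(array([0.03, 0.01, 0.01]), array([-0.006, -0.058,  2.198])) [280.78416693 244.73958328]
```

View pics/w2.png

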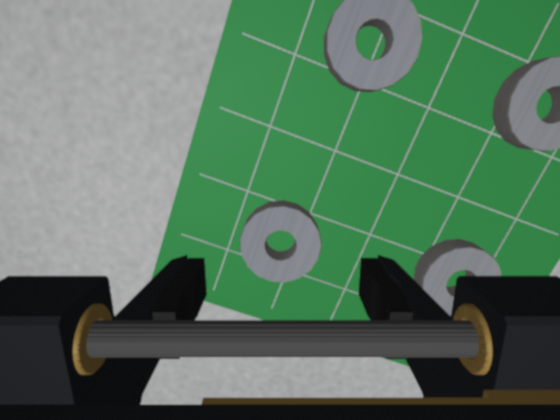

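>>> {"api": "carry_out", "payload": {"increments": [[[0, 0, 0, 0.05, -0.05, 1.2, 0.2], [0, 0, 0, 0.05, -0.05, 1.9, 0.2], [0, 0, 0, 0.05, -0.05, 2.17, 0.2], [0, 0, 0, 0.05, -0.05, 2.17, 0.2], [0, 0, 0, 0.05, -0.05, 2.17, 0.6], [0, 0, 0, 0.05, -0.05, 2.17, 0.6], [0, 0, 0, 0.05, -0.05, 2.17, 0.6], [0, 0, 0, 0.05, -0.05, 2.17, 0.6], [0, 0, 0, 0.05, -0.05, 2.17, 0.6], [0, 0, 0, 0.05, -0.05, 2.17, 0.6]]], "grip_force": 20}}

```text
time: 3.38
tool_pos: [455.5, 120.5, 26.7]
tool_rot: [0.001, 0.594, 0.804, 0.0]
contact_force: [-1.1, -1.0, 7.2]
gripper_width: 47.6
```

```bash
python3 - <<'E'
from h import *
s=get_obs();print(s["time"],s["tool_pos"],s["gripper_width"])
w=cap("wrist","w3")
E
```

```text
3.3833 [455.52639095 120.54301407  26.6745184 ] 47.55667540352877
```

View pics/w3.png

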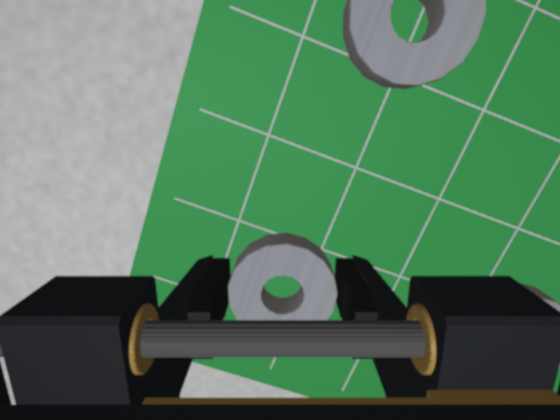

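>>> {"api": "carry_out", "payload": {"increments": [[[0, 0, 0, 0, 0, -1, 0.6], [0, 0, 0, 0, 0, -3, 0.6], [0, 0, 0, 0, 0, -5, 0.6], [0, 0, 0, 0, 0, -8, 0.6], [0, 0, 0, 0, 0, -11, 0.6], [0, 0, 0, 0, 0, -11.8, 0.6], [0, 0, 0, 0, 0, -11.8, 0.6], [0, 0, 0, 0, 0, -11.8, 0.6]]]}}

```text
time: 4.1
tool_pos: [455.1, 120.7, 325.9]
tool_rot: [0.003, 0.594, 0.804, 0.002]
contact_force: [1.1, 0.1, -1.7]
gripper_width: 47.6
```

```bash
python3 - <<'E'
from h import *
s=get_obs();print(s["time"],s["tool_pos"],s["gripper_width"],s["contact_force"])
print(inc([503.6,-180.4,322],np.radians(107)))
E
```

```text
4.1 [455.14959716 120.66394645 325.90931811] 47.6335319186963 [ 1.07712912  0.05103779 -1.66610189]
(array([0.06, 0.02, 0.02]), array([-12.08 ,  -1.691,   0.168]))
```

>>> {"api": "carry_out", "payload": {"increments": [[[0, 0, 0, -12.1, -1.7, 0.15, 0.6], [0, 0, 0, -12.1, -1.7, 0.15, 0.6], [0, 0, 0, -12.1, -1.7, 0.15, 0.6], [0, 0, 0, -12.1, -1.7, 0.15, 0.6], [0, 0, 0, -12.1, -1.7, 0.15, 0.6], [0, 0, 0, -12.1, -1.7, 0.15, 0.6], [0, 0, 0, -12.1, -1.7, 0.15, 0.6], [0, 0, 0, -12.1, -1.7, 0.15, 0.6], [0, 0, 0, -12.1, -1.7, 0.15, 0.6], [0, 0, 0, -12.1, -1.7, 0.15, 0.6]]]}}

```text
time: 4.93
tool_pos: [502.9, -180.8, 316.6]
tool_rot: [-0.001, 0.595, 0.804, 0.0]
contact_force: [0.9, 1.0, -1.2]
gripper_width: 48.0
```

>>> {"api": "carry_out", "payload": {"increments": [[[0, 0, 0, 0, 0, 0, 0.6], [0, 0, 0, 0, 0, 0, 0.6], [0, 0, 0, 0, 0, 0, 0.6]]]}}

```text
time: 5.18
tool_pos: [503.2, -179.8, 317.3]
tool_rot: [0.0, 0.593, 0.805, 0.0]
contact_force: [0.2, -0.3, -2.3]
gripper_width: 47.8
```

```bash
python3 - <<'E'
from h import *
s=get_obs();print(s["time"],s["tool_pos"],s["tool_rot"],s["contact_force"],s["joint_velocities"])
w=cap("wrist","w4")
cv2.imwrite("pics/w4c.png",cv2.resize(w["color"][60:340,180:380,::-1],None,fx=2.8,fy=2.1*4/3,interpolation=cv2.INTER_CUBIC)[:600])
E
```

```text
5.1833 [ 503.22132928 -179.7846498   317.32406527] [2.20670970e-04 5.93473324e-01 8.04853627e-01 5.57429004e-05] [ 0.21179936 -0.27785604 -2.26942942] [-0.00626459  0.00481896 -0.00444574 -0.00217022  0.00030632 -0.00335982]
```

View pics/w4.png

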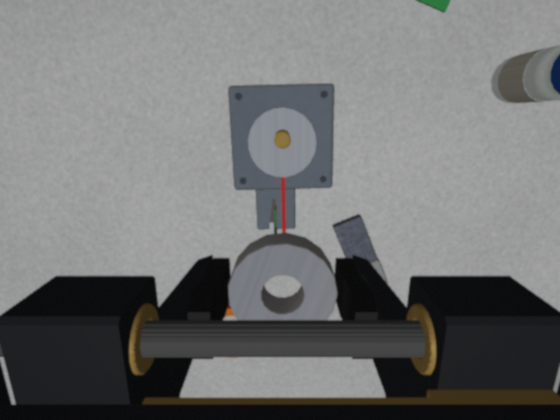

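```bash
python3 - <<'E'
from h import *
w=cap("wrist")
cv2.imwrite("pics/w4c.png",cv2.resize(w["color"][95:185,225:345,::-1],None,fx=6,fy=6,interpolation=cv2.INTER_CUBIC))
cv2.imwrite("pics/w4d.png",cv2.resize(w["color"][230:330,220:345,::-1],None,fx=6,fy=6,interpolation=cv2.INTER_CUBIC))
E
```

```text
(no output)
```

View pics/w4c.png

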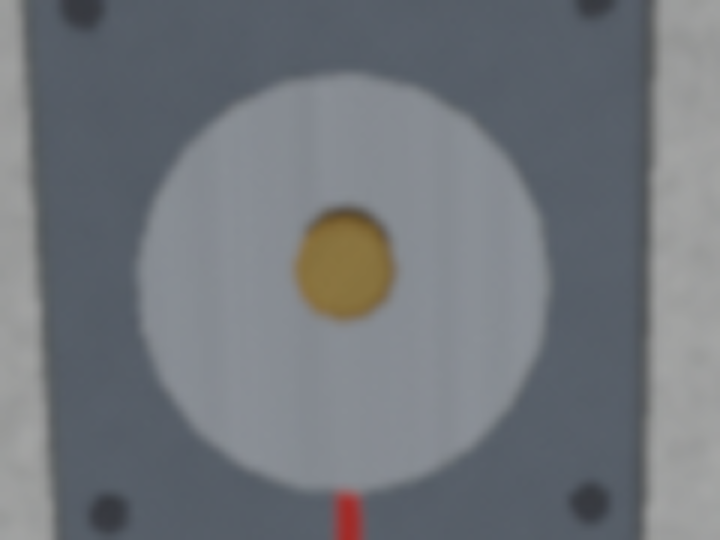

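View pics/w4d.png

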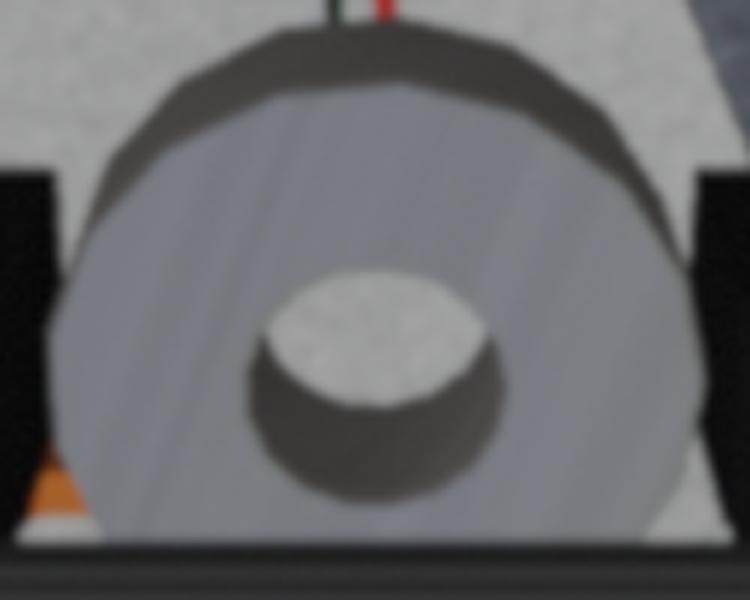

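```bash
python3 - <<'E'
from h import *
s=get_obs();w=cap("wrist");M=rot(s["tool_rot"])
z=s["tool_pos"][2]
h=on(w,(282.9,294.25),z-7.7); p=on(w,(282.6,140.0),133.0); pc=on(w,(225+344/6,95+283/6),90)
T=lambda q:np.round(M.T@(q-s["tool_pos"]),2)
print("hole",h,T(h)); print("post",p,T(p)); print("pan",pc,T(pc), p-pc, np.linalg.norm((p-pc)[:2]))
print(proj(w,s["tool_pos"]+M@np.array([0,0,7.7])))
E
```

```text
hole [ 504.11678848 -182.26840354  309.48499806] [-2.24  0.23  7.7 ]
post [ 488.39709722 -131.70176558  133.        ] [5.0740e+01 9.0000e-02 1.8418e+02]
pan [ 489.65275666 -136.57316023   90.        ] [ 4.5730e+01 -1.6000e-01  2.2718e+02] [-1.25565944  4.87139465 43.        ] 5.030622866293521
[282.3673928  289.53792671]
```

>>> {"api": "carry_out", "payload": {"increments": [[[0, 0, 0, 1.0, 0, 1, 0.6], [0, 0, 0, 2.12, 0, 2.2, 0.6], [0, 0, 0, 2.12, 0, 3.5, 0.6], [0, 0, 0, 2.12, 0, 4.8, 0.6], [0, 0, 0, 2.12, 0, 5.5, 0.6], [0, 0, 0, 2.12, 0, 5.7, 0.6], [0, 0, 0, 2.12, 0, 5.7, 0.6], [0, 0, 0, 2.12, 0, 5.7, 0.6], [0, 0, 0, 2.12, 0, 5.7, 0.6]]]}}

```text
time: 6.08
tool_pos: [488.3, -130.7, 176.0]
tool_rot: [0.001, 0.594, 0.804, 0.0]
contact_force: [-0.5, 0.2, -1.5]
gripper_width: 47.6
```

```bash
python3 - <<'E'
from h import *
s=get_obs();M=rot(s["tool_rot"]);print(s["time"],s["tool_pos"],s["contact_force"])
h=s["tool_pos"]+M@np.array([-2.24,.23,7.7])
print("hole",h, "err tool",M.T@(np.array([488.40,-131.70,h[2]])-h))
w=cap("wrist","w5");cv2.imwrite("pics/w5c.png",cv2.resize(w["color"][220:330,200:365,::-1],None,fx=4.5,fy=4.5,interpolation=cv2.INTER_CUBIC))
s=cap("scene");cv2.imwrite("pics/s5c.png",cv2.resize(s["color"][110:220,180:320,::-1],None,fx=5,fy=5,interpolation=cv2.INTER_CUBIC))
E
```

```text
6.0833 [ 488.29810178 -130.72390794  175.95644269] [-0.46694991  0.24012721 -1.51082103]
hole [ 489.19539931 -132.80712435  168.26127755] err tool [ 1.29202499 -0.43479243 -0.00337029]
```

View pics/w5c.png

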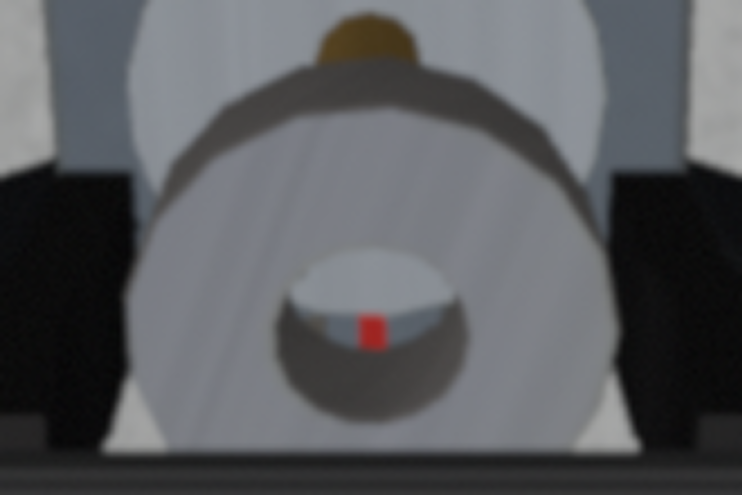

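View pics/s5c.png

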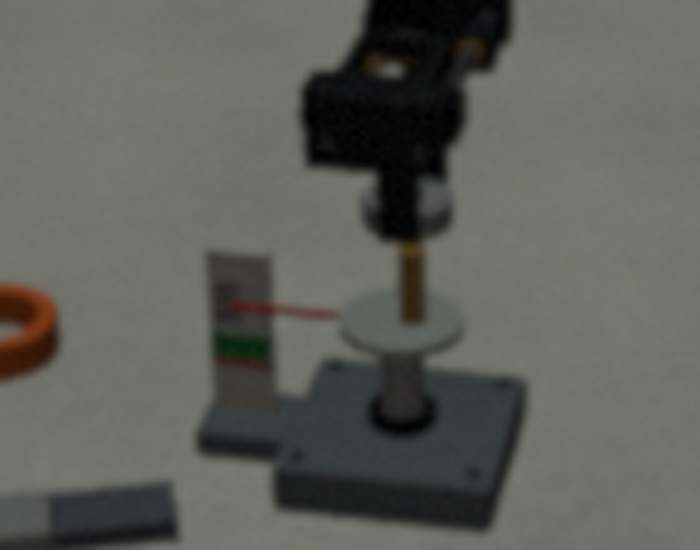

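>>> {"api": "carry_out", "payload": {"increments": [[[0, 0, 0, 0.03, -0.01, 0.2, 0.6], [0, 0, 0, 0.03, -0.01, 0.3, 0.6], [0, 0, 0, 0.03, -0.01, 0.3, 0.6], [0, 0, 0, 0.03, -0.01, 0.3, 0.6]]]}}

```text
time: 6.52
tool_pos: [487.1, -129.7, 166.8]
tool_rot: [-0.0, 0.594, 0.804, -0.0]
contact_force: [0.3, -0.1, -1.0]
gripper_width: 47.8
```

```bash
cat >> h.py <<'E'
def err(off,post):
    s=get_obs();M=rot(s["tool_rot"])
    h=s["tool_pos"]+M@np.array(off)
    print(s["time"],"hole",h.round(2),"err units",((M.T@(np.array([post[0],post[1],h[2]])-h))/25).round(3),"F",s["contact_force"].round(2),"tcp z",s["tool_pos"][2].round(2),"w",s["gripper_width"].round(2))
E
python3 - <<'E'
from h import *
err([-2.24,.23,7.7],[488.4,-131.7])
E
```

```text
Traceback (most recent call last):
  File "h.py", line 40, in err
    print(s["time"],"hole",h.round(2),"err units",((M.T@(np.array([post[0],post[1],h[2]])-h))/25).round(3),"F",s["contact_force"].round(2),"tcp z",s["tool_pos"][2].round(2),"w",s["gripper_width"].round(2))
                                                                                                                                                                                 ^^^^^^^^^^^^^^^^^^^^^^^^
AttributeError: 'float' object has no attribute 'round'
```

```bash
sed -i 's/s\["gripper_width"\].round(2)/round(s["gripper_width"],2)/' h.py
python3 - <<'E'
from h import *
err([-2.24,.23,7.7],[488.4,-131.7])
E
```

```text
6.5167 hole [ 487.94 -131.79  159.09] err units [-0.002  0.019 -0.   ] F [ 0.33 -0.06 -0.99] tcp z 166.79 w 47.8
```

>>> {"api": "carry_out", "payload": {"increments": [[[0, 0, 0, 0, 0.02, 0.1, 0.6], [0, 0, 0, 0, 0.02, 0.2, 0.6], [0, 0, 0, 0, 0.02, 0.3, 0.6], [0, 0, 0, 0, 0.02, 0.4, 0.6], [0, 0, 0, 0, 0.02, 0.5, 0.6], [0, 0, 0, 0, 0.02, 0.6, 0.6], [0, 0, 0, 0, 0.02, 0.7, 0.6], [0, 0, 0, 0, 0.02, 0.8, 0.6], [0, 0, 0, 0, 0.02, 0.8, 0.6], [0, 0, 0, 0, 0.02, 0.8, 0.6]]]}}

```text
time: 7.35
tool_pos: [487.6, -129.6, 146.8]
tool_rot: [-0.0, 0.594, 0.804, -0.0]
contact_force: [0.2, 0.3, -2.6]
gripper_width: 47.5
```

```bash
python3 - <<'E'
from h import *
err([-2.24,.23,7.7],[488.4,-131.7])
w=cap("wrist","w6");cv2.imwrite("pics/w6c.png",cv2.resize(w["color"][220:330,200:365,::-1],None,fx=4.5,fy=4.5,interpolation=cv2.INTER_CUBIC))
s=cap("scene");cv2.imwrite("pics/s6c.png",cv2.resize(s["color"][110:220,180:320,::-1],None,fx=5,fy=5,interpolation=cv2.INTER_CUBIC))
E
```

```text
7.35 hole [ 488.47 -131.68  139.13] err units [ 0.    -0.003  0.   ] F [ 0.15  0.28 -2.61] tcp z 146.83 w 47.52
```

View pics/w6c.png

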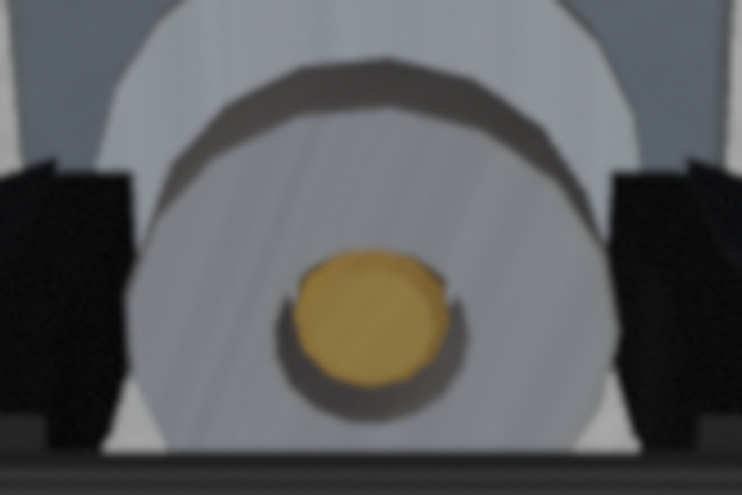

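View pics/s6c.png

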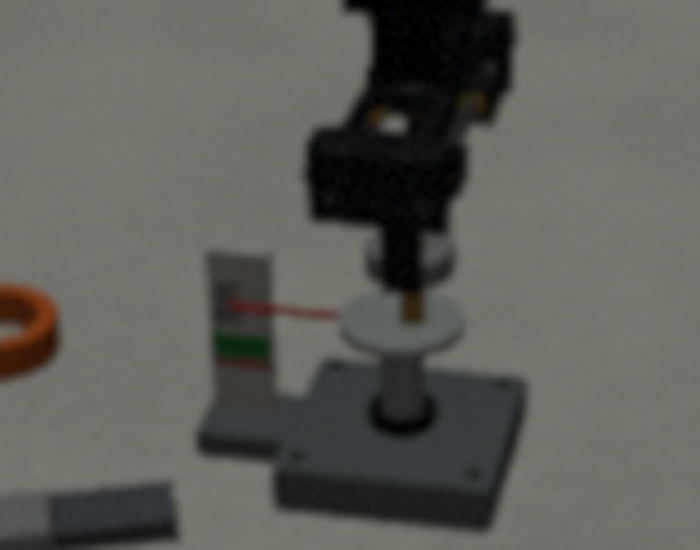

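>>> {"api": "carry_out", "payload": {"increments": [[[0, 0, 0, 0, 0, 0.2, 0.6], [0, 0, 0, 0, 0, 0.4, 0.6], [0, 0, 0, 0, 0, 0.6, 0.6], [0, 0, 0, 0, 0, 0.8, 0.6], [0, 0, 0, 0, 0, 1.0, 0.6], [0, 0, 0, 0, 0, 1.2, 0.6], [0, 0, 0, 0, 0, 1.3, 0.6], [0, 0, 0, 0, 0, 1.3, 0.6]]]}}

```text
time: 8.12
tool_pos: [487.5, -129.5, 113.9]
tool_rot: [-0.0, 0.594, 0.804, -0.0]
contact_force: [-0.8, -1.0, -0.8]
gripper_width: 47.8
```

```bash
cat >> h.py <<'E'
def gauge(tag):
    "pointer reading in mm from the scene view: board pixels of green band & red"
    s=cap("scene"); im=s["color"]; hsv=cv2.cvtColor(im,cv2.COLOR_RGB2HSV)
    cv2.imwrite(f"pics/{tag}.png",cv2.resize(im[110:220,180:320,::-1],None,fx=5,fy=5,interpolation=cv2.INTER_CUBIC))
E
python3 - <<'E'
from h import *
err([-2.24,.23,7.7],[488.4,-131.7])
gauge("s7")
E
```

```text
8.1167 hole [ 488.34 -131.61  106.15] err units [-0.004  0.001 -0.   ] F [-0.8  -0.96 -0.8 ] tcp z 113.85 w 47.85
```

View pics/s7.png

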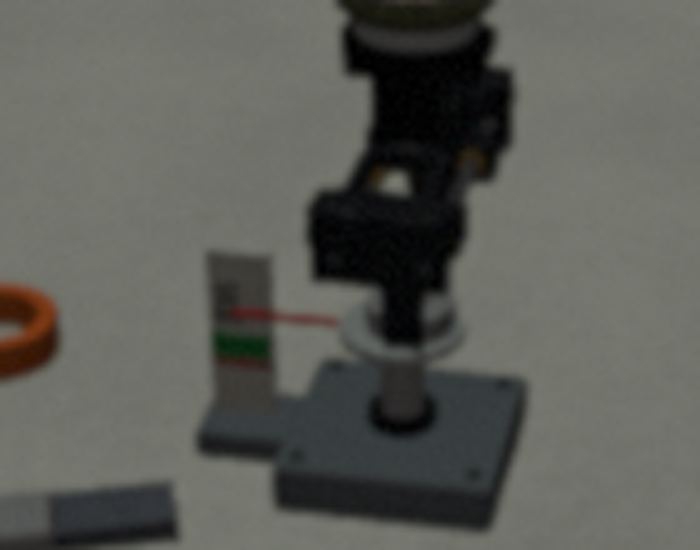

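>>> {"api": "carry_out", "payload": {"increments": [[[0, 0, 0, 0, 0, 0.1, 0.6], [0, 0, 0, 0, 0, 0.2, 0.6], [0, 0, 0, 0, 0, 0.28, 0.6], [0, 0, 0, 0, 0, 0.28, 0.6], [0, 0, 0, 0, 0, 0.28, 0.6]]]}}

```text
time: 8.58
tool_pos: [487.8, -129.7, 107.5]
tool_rot: [0.0, 0.594, 0.804, 0.0]
contact_force: [-0.1, -0.1, 0.2]
gripper_width: 47.7
```

```bash
python3 - <<'E'
from h import *
err([-2.24,.23,7.7],[488.4,-131.7])
gauge("s8")
err([-2.24,.23,7.7],[488.4,-131.7])
w=cap("wrist","w8")
E
```

```text
8.5833 hole [ 488.67 -131.77   99.84] err units [ 0.006 -0.01  -0.   ] F [-0.06 -0.1   0.22] tcp z 107.54 w 47.66
8.6333 hole [ 488.67 -131.76   99.89] err units [ 0.005 -0.01  -0.   ] F [ 0.19  0.14 -0.75] tcp z 107.59 w 47.99
```

View pics/s8.png

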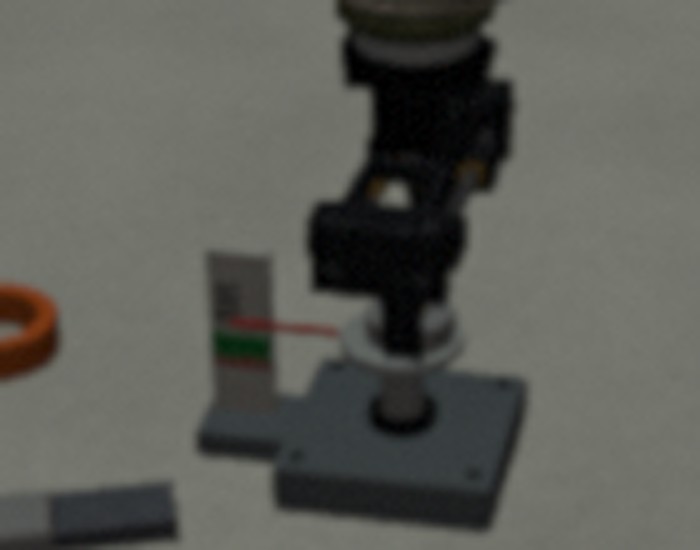

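View pics/w8.png

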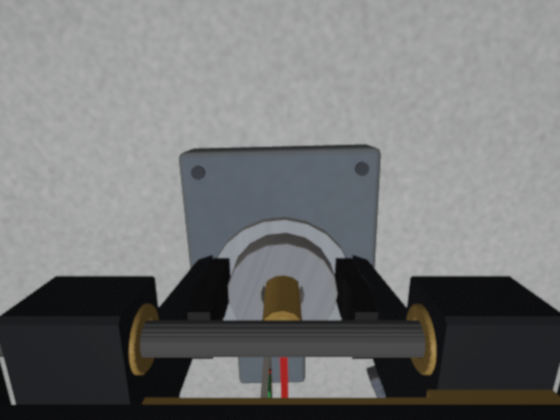

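>>> {"api": "carry_out", "payload": {"increments": [[[0, 0, 0, 0, 0, 0, 0.25], [0, 0, 0, 0, 0, 0, 0.25], [0, 0, 0, 0, 0, 0, 0.25], [0, 0, 0, 0, 0, 0, 0.25], [0, 0, 0, 0, 0, -1.0, 0.25], [0, 0, 0, 0, 0, -2.4, 0.25], [0, 0, 0, 0, 0, -4, 0.25], [0, 0, 0, 0, 0, -4, 0.25], [0, 0, 0, 0, 0, -4, 0.25], [0, 0, 0, 0, 0, -4, 0.25]]]}}

```text
time: 9.52
tool_pos: [487.3, -129.4, 206.8]
tool_rot: [-0.0, 0.594, 0.804, -0.0]
contact_force: [-0.0, -1.2, -0.3]
gripper_width: 65.9
```

```bash
python3 - <<'E'
from h import *
err([-2.24,.23,7.7],[488.4,-131.7])
gauge("s9")
w=cap("wrist","w9")
print(inc([566.3,126.6,210],np.radians(107)))
E
```

```text
9.5167 hole [ 488.18 -131.52  199.05] err units [-0.01   0.006 -0.   ] F [-0.01 -1.21 -0.32] tcp z 206.75 w 65.87
(array([-0.02, -0.02,  0.02]), array([ 8.856,  6.035, -0.15 ]))
```

View pics/s9.png

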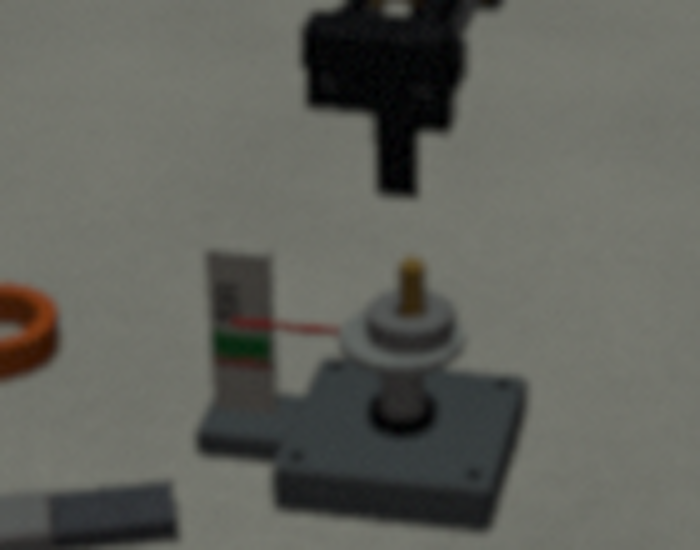

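View pics/w9.png

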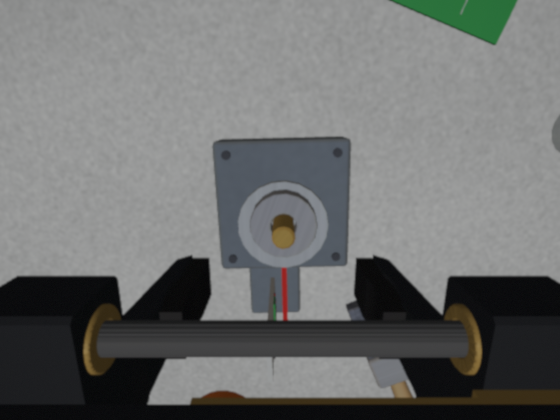

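>>> {"api": "carry_out", "payload": {"increments": [[[0, 0, 0, 7.3, 6.0, -0.1, 0.25], [0, 0, 0, 7.3, 6.0, -0.1, 0.25], [0, 0, 0, 7.3, 6.0, -0.1, 0.25], [0, 0, 0, 7.3, 6.0, -0.1, 0.25], [0, 0, 0, 7.3, 6.0, -0.1, 0.25], [0, 0, 0, 7.3, 6.0, -0.1, 0.25], [0, 0, 0, 7.3, 6.0, -0.1, 0.25], [0, 0, 0, 7.3, 6.0, -0.1, 0.25], [0, 0, 0, 7.3, 6.0, -0.1, 0.25], [0, 0, 0, 7.3, 6.0, -0.1, 0.25]]]}}

```text
time: 10.45
tool_pos: [577.0, 87.8, 209.5]
tool_rot: [-0.0, 0.595, 0.804, -0.0]
contact_force: [-0.3, 0.3, 1.0]
gripper_width: 65.9
```

```bash
python3 - <<'E'
from h import *
s=get_obs();print(s["time"],s["tool_pos"],s["joint_velocities"].round(3))
w=cap("wrist","w10")
q=proj(w,[566.3,126.6,19]); print(q)
u,v=q.round().astype(int); print(u-50,v-50)
cv2.imwrite("pics/w10c.png",cv2.resize(w["color"][v-50:v+50,u-50:u+50,::-1],None,fx=6,fy=6,interpolation=cv2.INTER_CUBIC))
g=cv2.cvtColor(w["color"],cv2.COLOR_RGB2GRAY)
E
```

```text
10.45 [577.0369514   87.7676773  209.47533635] [-0.005 -0.008 -0.004  0.002  0.001  0.002]
[283.94996614 151.45763483]
234 101
```

View pics/w10c.png

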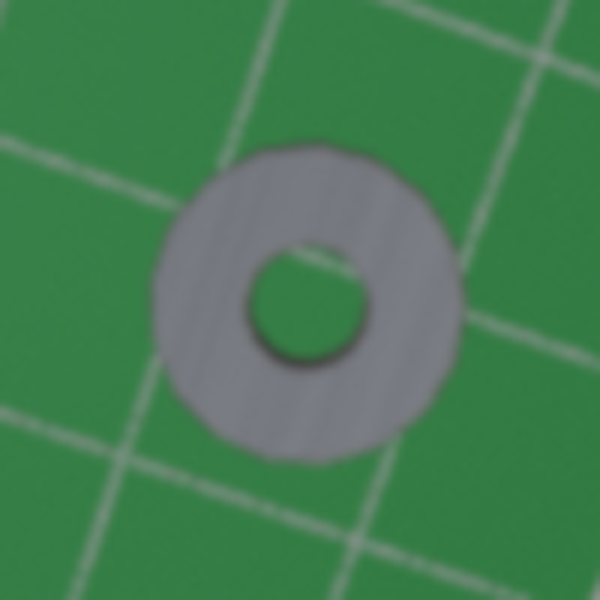

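```bash
python3 - <<'E'
from h import *
w=cap("wrist"); p=on(w,(285.4,151.6),19);print(p, inc([p[0],p[1],27],np.radians(107)))
E
```

```text
[567.76480569 126.80215314  19.        ] (array([-0., -0.,  0.]), array([1.603, 0.098, 7.315]))
```

>>> {"api": "carry_out", "payload": {"increments": [[[0, 0, 0, 1.6, 0.1, 1.2, 0.25], [0, 0, 0, 1.6, 0.1, 2.8, 0.25], [0, 0, 0, 1.6, 0.1, 4.4, 0.25], [0, 0, 0, 1.6, 0.1, 5.8, 0.25], [0, 0, 0, 1.6, 0.1, 6.6, 0.25], [0, 0, 0, 1.6, 0.1, 7.1, 0.25], [0, 0, 0, 1.6, 0.1, 7.3, 0.25], [0, 0, 0, 1.6, 0.1, 7.3, 0.25], [0, 0, 0, 1.6, 0.1, 7.3, 0.25]]]}}

```text
time: 11.3
tool_pos: [568.8, 127.6, 28.8]
tool_rot: [0.001, 0.594, 0.804, 0.001]
contact_force: [0.5, -0.6, 0.3]
gripper_width: 66.6
```

```bash
python3 - <<'E'
from h import *
err([0,0,7.7],[567.7,126.8])
w=cap("wrist","w11")
E
```

```text
11.3 hole [568.83 127.64  21.11] err units [-0.019 -0.053 -0.   ] F [ 0.51 -0.61  0.28] tcp z 28.81 w 66.61
```

View pics/w11.png

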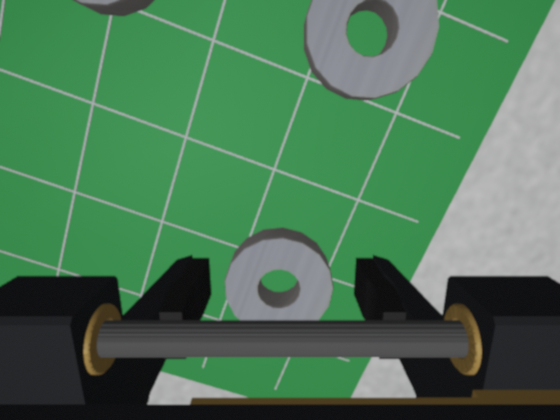

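>>> {"api": "carry_out", "payload": {"increments": [[[0, 0, 0, 0, -0.04, 0.06, 0.25], [0, 0, 0, 0, -0.04, 0.06, 0.25], [0, 0, 0, 0, -0.04, 0.06, 0.6], [0, 0, 0, 0, -0.04, 0.06, 0.6], [0, 0, 0, 0, -0.04, 0.06, 0.6], [0, 0, 0, 0, -0.04, 0.06, 0.6], [0, 0, 0, 0, -0.04, 0.06, 0.6], [0, 0, 0, 0, -0.04, 0.06, 0.6]]]}}

```text
time: 12.02
tool_pos: [567.2, 127.6, 26.2]
tool_rot: [0.0, 0.594, 0.804, 0.0]
contact_force: [0.7, -0.0, 2.4]
gripper_width: 47.9
```

```bash
python3 - <<'E'
from h import *
err([0,0,7.7],[567.7,126.8])
E
```

```text
12.0167 hole [567.18 127.64  18.47] err units [-0.038  0.01   0.   ] F [ 0.66 -0.01  2.35] tcp z 26.17 w 47.9
```

>>> {"api": "carry_out", "payload": {"increments": [[[0, 0, 0, 0, 0, -0.8, 0.6], [0, 0, 0, 0, 0, -2.4, 0.6], [0, 0, 0, 0, 0, -4, 0.6], [0, 0, 0, 0, 0, -5.6, 0.6], [0, 0, 0, -1.5, -1, -6.6, 0.6], [0, 0, 0, -3, -2, -6.8, 0.6], [0, 0, 0, -4.3, -3, -6.8, 0.6], [0, 0, 0, -5.6, -4, -6.8, 0.6], [0, 0, 0, -6.9, -5, -6.8, 0.6], [0, 0, 0, -8.2, -5.8, -6.8, 0.6]]]}}

```text
time: 12.85
tool_pos: [489.1, -105.3, 195.7]
tool_rot: [-0.0, 0.594, 0.804, -0.0]
contact_force: [0.7, -0.2, -1.7]
gripper_width: 47.7
```

```bash
python3 - <<'E'
from h import *
s=get_obs();M=rot(s["tool_rot"]);w=cap("wrist","w12")
cv2.imwrite("pics/w12c.png",cv2.resize(w["color"][230:330,220:345,::-1],None,fx=6,fy=6,interpolation=cv2.INTER_CUBIC))
err([-.95,.25,7.2],[488.4,-131.7])
E
```

```text
12.9 hole [ 488.61 -112.62  188.48] err units [-0.728 -0.229  0.002] F [ 0.54 -6.57 -2.99] tcp z 195.68 w 47.69
```

View pics/w12c.png

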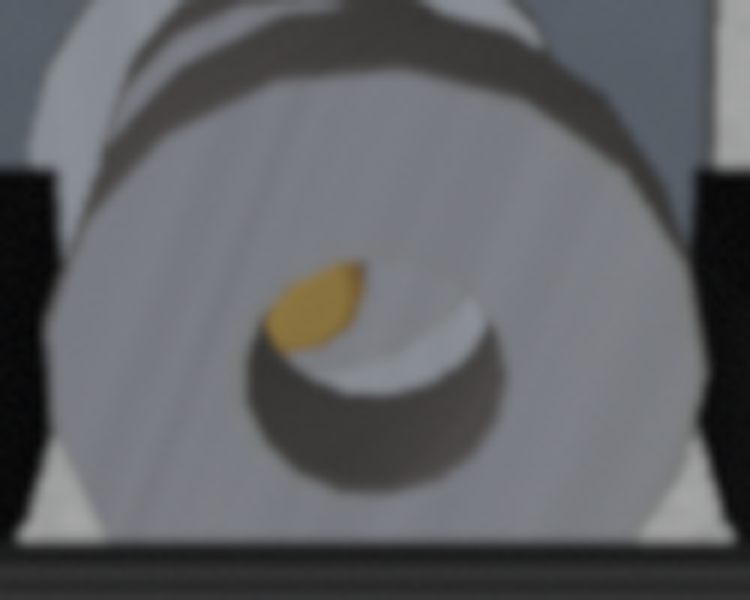

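```bash
cat >> h.py <<'E'
def hole(uv,zt):
    """held hole centre in tool frame; arm must be at rest"""
    s=get_obs();M=rot(s["tool_rot"]);w=vision.capture("wrist")
    o,d=ray(w,uv); o=M.T@(o-s["tool_pos"]); d=M.T@d
    return o+d*(zt-o[2])/d[2]
E
python3 - <<'E'
from h import *
cap("top");cap("top")
print(get_obs()["joint_velocities"].round(3))
a=hole((282.75,292.5),7.2);print(a)
err(a,[488.4,-131.7])
E
```

```text
[ 0.075  0.006 -0.008  0.015  0.002  0.025]
[-1.14974897  0.15747955  7.2       ]
13.05 hole [ 490.74 -105.81  188.42] err units [-0.963 -0.392 -0.001] F [ 0.15  0.38 -1.69] tcp z 195.62 w 47.87
```

>>> {"api": "carry_out", "payload": {"increments": [[[0, 0, 0, -0.96, -0.39, 0.4, 0.6], [0, 0, 0, -0.96, -0.39, 1.2, 0.6], [0, 0, 0, -0.96, -0.39, 1.2, 0.6], [0, 0, 0, -0.96, -0.39, 1.2, 0.6], [0, 0, 0, -0.96, -0.39, 1.2, 0.6], [0, 0, 0, -0.96, -0.39, 1.2, 0.6]]]}}

```text
time: 13.55
tool_pos: [488.9, -129.1, 166.8]
tool_rot: [0.001, 0.594, 0.805, 0.0]
contact_force: [-0.2, -0.7, -2.1]
gripper_width: 47.7
```

```bash
python3 - <<'E'
from h import *
err([-1.15,.16,7.2],[488.4,-131.7])
E
```

```text
13.55 hole [ 489.43 -130.19  159.65] err units [-0.045 -0.057 -0.   ] F [-0.23 -0.73 -2.13] tcp z 166.85 w 47.71
```

>>> {"api": "carry_out", "payload": {"increments": [[[0, 0, 0, -0.03, -0.04, 0.1, 0.6], [0, 0, 0, -0.03, -0.04, 0.2, 0.6], [0, 0, 0, -0.03, -0.04, 0.3, 0.6], [0, 0, 0, -0.03, -0.04, 0.3, 0.6]]]}}

```text
time: 13.88
tool_pos: [487.4, -130.7, 158.0]
tool_rot: [-0.0, 0.594, 0.804, -0.0]
contact_force: [0.1, -0.2, -1.9]
gripper_width: 47.7
```

```bash
python3 - <<'E'
from h import *
err([-1.15,.16,7.2],[488.4,-131.7])
E
```

```text
13.8833 hole [ 487.93 -131.76  150.77] err units [-0.003  0.019 -0.   ] F [ 0.13 -0.17 -1.91] tcp z 157.97 w 47.74
```

>>> {"api": "carry_out", "payload": {"increments": [[[0, 0, 0, 0, 0.015, 0.12, 0.6], [0, 0, 0, 0, 0.015, 0.24, 0.6], [0, 0, 0, 0, 0.015, 0.36, 0.6], [0, 0, 0, 0, 0.015, 0.48, 0.6], [0, 0, 0, 0, 0.015, 0.6, 0.6], [0, 0, 0, 0, 0.015, 0.72, 0.6], [0, 0, 0, 0, 0.015, 0.8, 0.6], [0, 0, 0, 0, 0.015, 0.8, 0.6]]]}}

```text
time: 14.55
tool_pos: [487.8, -130.7, 137.9]
tool_rot: [-0.0, 0.594, 0.804, -0.0]
contact_force: [-0.4, -0.0, -2.6]
gripper_width: 47.6
```

```bash
python3 - <<'E'
from h import *
err([-1.15,.16,7.2],[488.4,-131.7])
w=cap("wrist","w13");cv2.imwrite("pics/w13c.png",cv2.resize(w["color"][220:330,200:365,::-1],None,fx=4.5,fy=4.5,interpolation=cv2.INTER_CUBIC))
gauge("s13")
E
```

```text
14.55 hole [ 488.33 -131.74  130.74] err units [ 0.001  0.003 -0.   ] F [-0.44 -0.05 -2.58] tcp z 137.94 w 47.65
```

View pics/w13c.png

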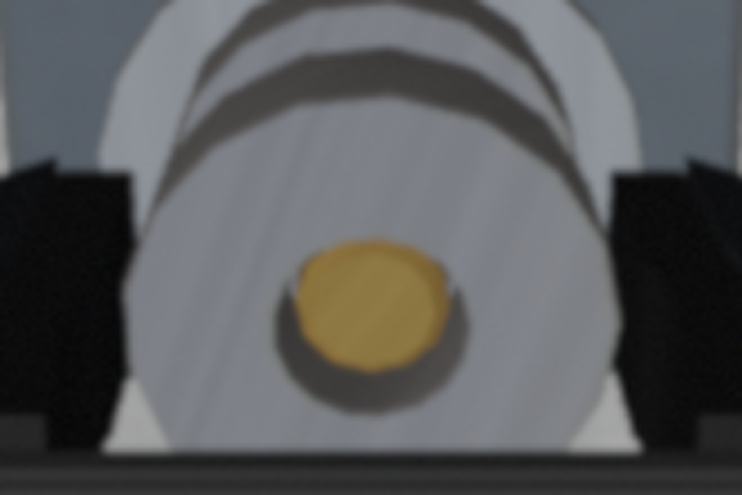

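View pics/s13.png

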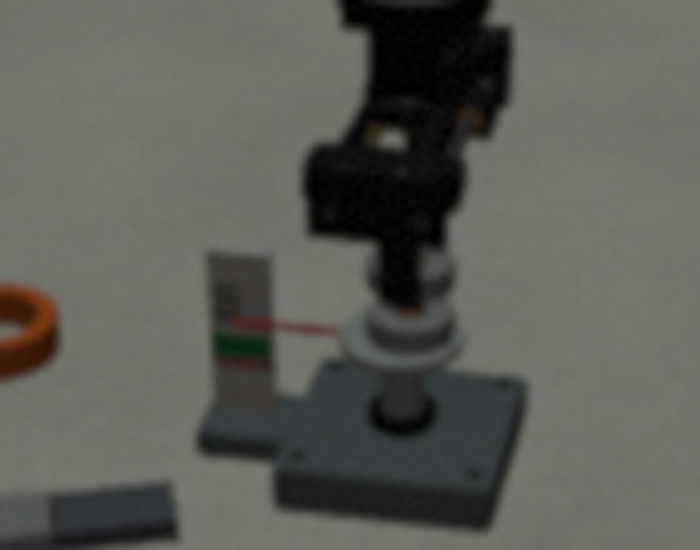

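>>> {"api": "carry_out", "payload": {"increments": [[[0, 0, 0, 0, 0, 0.15, 0.6], [0, 0, 0, 0, 0, 0.3, 0.6], [0, 0, 0, 0, 0, 0.45, 0.6], [0, 0, 0, 0, 0, 0.6, 0.6], [0, 0, 0, 0, 0, 0.7, 0.6], [0, 0, 0, 0, 0, 0.8, 0.6], [0, 0, 0, 0, 0, 0.9, 0.6], [0, 0, 0, 0, 0, 1.0, 0.6], [0, 0, 0, 0, 0, 1.0, 0.6], [0, 0, 0, 0, 0, 1.0, 0.6]]]}}

```text
time: 15.48
tool_pos: [488.0, -130.7, 113.4]
tool_rot: [-0.0, 0.594, 0.804, -0.0]
contact_force: [-1.7, 0.5, -0.5]
gripper_width: 47.3
```

```bash
python3 - <<'E'
from h import *
err([-1.15,.16,7.2],[488.4,-131.7])
gauge("s14")
for i in range(3):
  err([-1.15,.16,7.2],[488.4,-131.7]);cap("top")
E
```

```text
15.4833 hole [ 488.44 -131.77  106.2 ] err units [ 0.003 -0.001  0.   ] F [-1.71  0.49 -0.48] tcp z 113.4 w 47.29
15.5333 hole [ 488.48 -131.78  106.32] err units [ 0.004 -0.002  0.   ] F [-1.05  0.72 -0.48] tcp z 113.52 w 47.8
15.5833 hole [ 488.52 -131.82  106.35] err units [ 0.006 -0.003 -0.   ] F [-1.32  0.91  0.27] tcp z 113.55 w 47.69
15.6333 hole [ 488.52 -131.83  106.36] err units [ 0.006 -0.003 -0.   ] F [-1.2   1.44 -0.38] tcp z 113.56 w 47.97
```

View pics/s14.png

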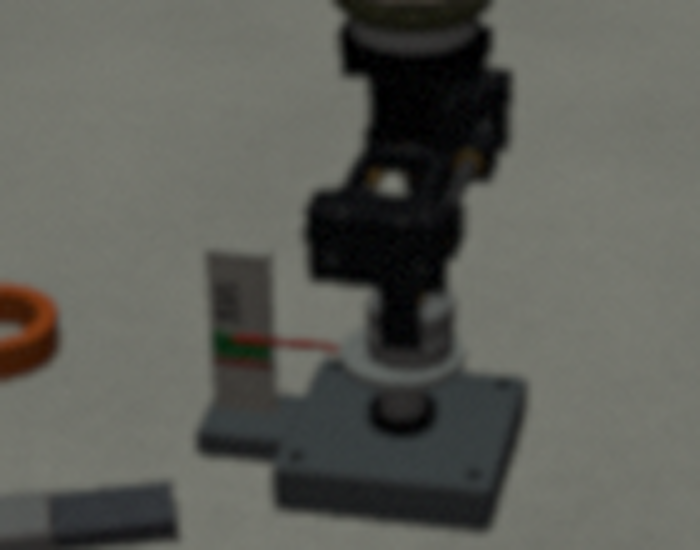

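>>> {"api": "carry_out", "payload": {"increments": [[[0, 0, 0, 0, 0, 0.04, 0.6], [0, 0, 0, 0, 0, 0.04, 0.25], [0, 0, 0, 0, 0, 0.04, 0.25], [0, 0, 0, 0, 0, 0.04, 0.25], [0, 0, 0, 0, 0, 0.04, 0.25], [0, 0, 0, 0, 0, -1.0, 0.25], [0, 0, 0, 0, 0, -2.4, 0.25], [0, 0, 0, 0, 0, -4, 0.25], [0, 0, 0, 0, 0, -4, 0.25], [0, 0, 0, 0, 0, -4, 0.25]]]}}

```text
time: 16.52
tool_pos: [488.7, -131.0, 215.1]
tool_rot: [0.002, 0.594, 0.804, 0.0]
contact_force: [0.1, 1.3, -0.5]
gripper_width: 66.3
```

```bash
python3 - <<'E'
from h import *
err([-1.15,.16,7.2],[488.4,-131.7])
s=cap("scene"); im=s["color"]
cv2.imwrite("pics/s15.png",cv2.resize(im[150:215,215:285,::-1],None,fx=9,fy=9,interpolation=cv2.INTER_CUBIC))
cap("wrist","w15")
E
```

```text
16.5167 hole [ 489.18 -132.11  207.93] err units [ 0.025 -0.025 -0.   ] F [ 0.08  1.31 -0.46] tcp z 215.12 w 66.27
```

View pics/s15.png

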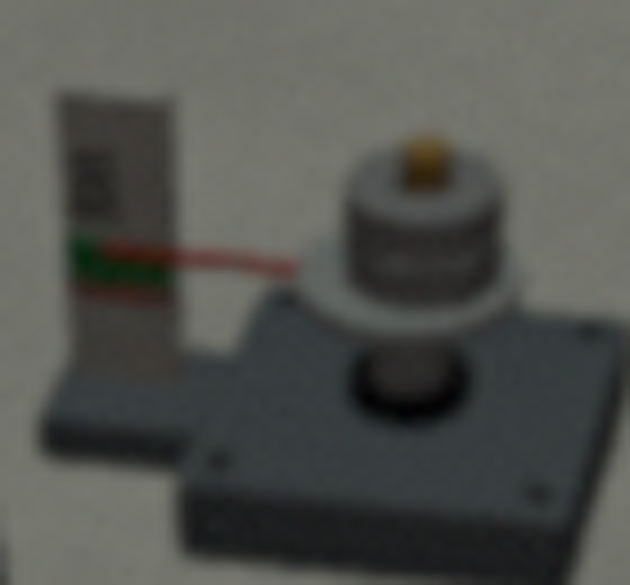

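View pics/w15.png

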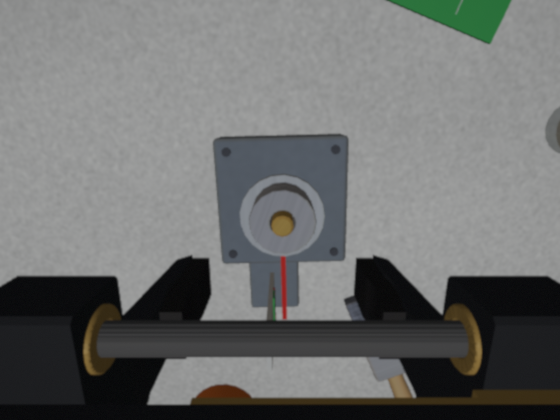

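The pointer's tip (crop 105,250) looks to be just inside the green. It stands about 8 mm in front of the board, though, so parallax makes the true reading about 27 mm, and the release height gives 26–27 mm. A third weight brings it to about 38 mm, still in the band even if I am off by a few mm. I'll fetch the third ring at about (470,235).

```bash
python3 - <<'E'
from h import *
a=np.radians(107)
print(inc([469.9-40*np.cos(a),234.8-40*np.sin(a),210],a))
E
```

```text
(array([-0.01, -0.01,  0.02]), array([12.579,  3.614,  0.11 ]))
```

>>> {"api": "carry_out", "payload": {"increments": [[[0, 0, 0, 12.6, 3.6, 0.1, 0.25], [0, 0, 0, 12.6, 3.6, 0.1, 0.25], [0, 0, 0, 12.6, 3.6, 0.1, 0.25], [0, 0, 0, 12.6, 3.6, 0.1, 0.25], [0, 0, 0, 12.6, 3.6, 0.1, 0.25], [0, 0, 0, 12.6, 3.6, 0.1, 0.25], [0, 0, 0, 12.6, 3.6, 0.1, 0.25], [0, 0, 0, 12.6, 3.6, 0.1, 0.25], [0, 0, 0, 12.6, 3.6, 0.1, 0.25], [0, 0, 0, 12.6, 3.6, 0.1, 0.25]]]}}

```text
time: 17.45
tool_pos: [480.6, 198.0, 209.3]
tool_rot: [-0.001, 0.593, 0.805, -0.001]
contact_force: [0.8, -0.6, 0.6]
gripper_width: 66.0
```

>>> {"api": "carry_out", "payload": {"increments": [[[0, 0, 0, 0, 0, 0, 0.25], [0, 0, 0, 0, 0, 0, 0.25], [0, 0, 0, 0, 0, 0, 0.25], [0, 0, 0, 0, 0, 0, 0.25]]]}}

```text
time: 17.78
tool_pos: [481.6, 195.8, 210.9]
tool_rot: [-0.0, 0.595, 0.804, -0.0]
contact_force: [0.3, 0.6, 1.1]
gripper_width: 66.0
```

```bash
python3 - <<'E'
from h import *
s=get_obs();print(s["time"],s["tool_pos"],s["joint_velocities"].round(3))
w=cap("wrist","w16")
q=proj(w,[469.9,234.8,19]); print(q)
u,v=q.round().astype(int); print(u-50,v-50)
cv2.imwrite("pics/w16c.png",cv2.resize(w["color"][v-50:v+50,u-50:u+50,::-1],None,fx=6,fy=6,interpolation=cv2.INTER_CUBIC))
E
```

```text
17.7833 [481.64186409 195.80030003 210.85730085] [ 0.005 -0.003 -0.004  0.    -0.001  0.001]
[282.72501117 150.74800742]
233 101
```

View pics/w16c.png

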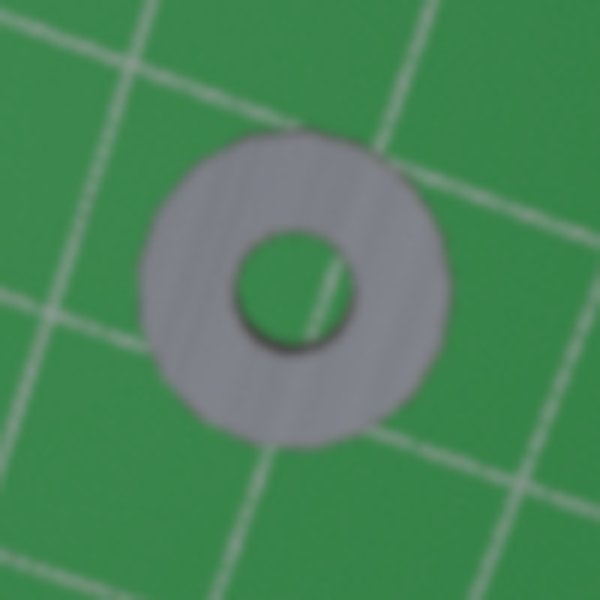

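```bash
python3 - <<'E'
from h import *
w=cap("wrist"); p=on(w,(282.3,149.1),19);print(p, inc([p[0],p[1],27],np.radians(107)))
E
```

```text
[469.10309725 236.26030857  19.        ] (array([0.  , 0.  , 0.01]), array([ 1.681, -0.008,  7.359]))
```

>>> {"api": "carry_out", "payload": {"increments": [[[0, 0, 0, 1.68, 0, 1.2, 0.25], [0, 0, 0, 1.68, 0, 2.8, 0.25], [0, 0, 0, 1.68, 0, 4.4, 0.25], [0, 0, 0, 1.68, 0, 5.8, 0.25], [0, 0, 0, 1.68, 0, 6.6, 0.25], [0, 0, 0, 1.68, 0, 7.1, 0.25], [0, 0, 0, 1.68, 0, 7.35, 0.25], [0, 0, 0, 1.68, 0, 7.35, 0.25], [0, 0, 0, 1.68, 0, 7.35, 0.25]]]}}

```text
time: 18.63
tool_pos: [469.5, 236.9, 27.8]
tool_rot: [0.0, 0.594, 0.804, 0.0]
contact_force: [0.0, 0.3, 0.4]
gripper_width: 66.0
```

```bash
python3 - <<'E'
from h import *
err([0,0,7.7],[469.1,236.3])
w=cap("wrist","w17")
E
```

```text
18.6333 hole [469.53 236.88  20.11] err units [-0.017 -0.023 -0.   ] F [0.05 0.29 0.36] tcp z 27.81 w 65.98
```

View pics/w17.png

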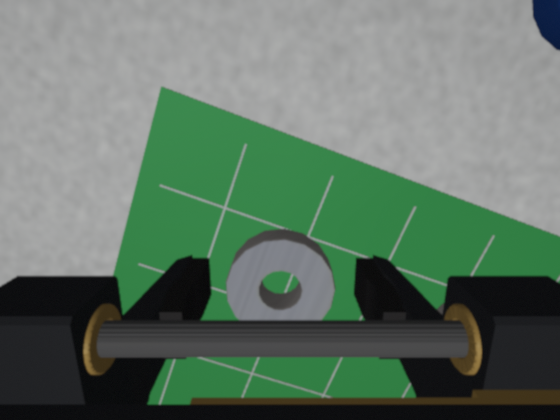

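>>> {"api": "carry_out", "payload": {"increments": [[[0, 0, 0, 0, -0.01, 0.04, 0.6], [0, 0, 0, 0, -0.01, 0.04, 0.6], [0, 0, 0, 0, -0.01, 0.04, 0.6], [0, 0, 0, 0, -0.01, 0.04, 0.6], [0, 0, 0, 0, -0.01, 0.04, 0.6], [0, 0, 0, 0, -0.01, 0.04, 0.6], [0, 0, 0, 0, -0.01, 0.04, 0.6]]]}}

```text
time: 19.27
tool_pos: [469.1, 236.9, 26.7]
tool_rot: [0.0, 0.594, 0.804, 0.0]
contact_force: [-2.0, -0.2, 5.4]
gripper_width: 47.7
```

```bash
python3 - <<'E'
from h import *
err([0,0,7.7],[469.1,236.3])
print(inc([488.4,-131.7,205],np.radians(107)))
E
```

```text
19.2667 hole [469.06 236.9   19.01] err units [-0.023 -0.006 -0.   ] F [-1.97 -0.15  5.42] tcp z 26.71 w 47.71
(array([0.01, 0.  , 0.02]), array([-14.32 ,  -3.591,  -7.133]))
```

>>> {"api": "carry_out", "payload": {"increments": [[[0, 0, 0, 0, 0, -0.8, 0.6], [0, 0, 0, 0, 0, -2.4, 0.6], [0, 0, 0, 0, 0, -4, 0.6], [0, 0, 0, -0.5, -0.2, -5.6, 0.6], [0, 0, 0, -2, -0.5, -6.6, 0.6], [0, 0, 0, -3.5, -0.9, -7, 0.6], [0, 0, 0, -5.1, -1.3, -7, 0.6], [0, 0, 0, -6.7, -1.7, -7, 0.6], [0, 0, 0, -8.3, -2.1, -7, 0.6], [0, 0, 0, -9.9, -2.5, -7, 0.6]]]}}

```text
time: 20.1
tool_pos: [481.3, -19.1, 201.0]
tool_rot: [-0.0, 0.594, 0.804, -0.0]
contact_force: [0.2, 0.7, -3.1]
gripper_width: 47.7
```

>>> {"api": "carry_out", "payload": {"increments": [[[0, 0, 0, -1.5, -0.35, 0, 0.6], [0, 0, 0, -2.9, -0.7, 0, 0.6], [0, 0, 0, -3.3, -0.8, 0, 0.6], [0, 0, 0, -3.3, -0.8, 0, 0.6], [0, 0, 0, -3.3, -0.8, 0, 0.6]]]}}

```text
time: 20.52
tool_pos: [486.7, -101.6, 200.7]
tool_rot: [-0.001, 0.594, 0.804, 0.0]
contact_force: [-0.2, 0.4, -2.8]
gripper_width: 47.3
```

```bash
python3 - <<'E'
from h import *
s=get_obs();print(s["joint_velocities"].round(3))
w=cap("wrist","w18")
cv2.imwrite("pics/w18c.png",cv2.resize(w["color"][230:330,220:345,::-1],None,fx=6,fy=6,interpolation=cv2.INTER_CUBIC))
err([-.55,-.15,7.7],[488.4,-131.7])
E
```

```text
[ 0.036 -0.008  0.008  0.003  0.     0.002]
20.5667 hole [ 486.76 -101.47  193.19] err units [-1.175e+00 -2.930e-01 -1.000e-03] F [-0.23  0.71 -2.31] tcp z 200.89 w 47.44
```

View pics/w18c.png

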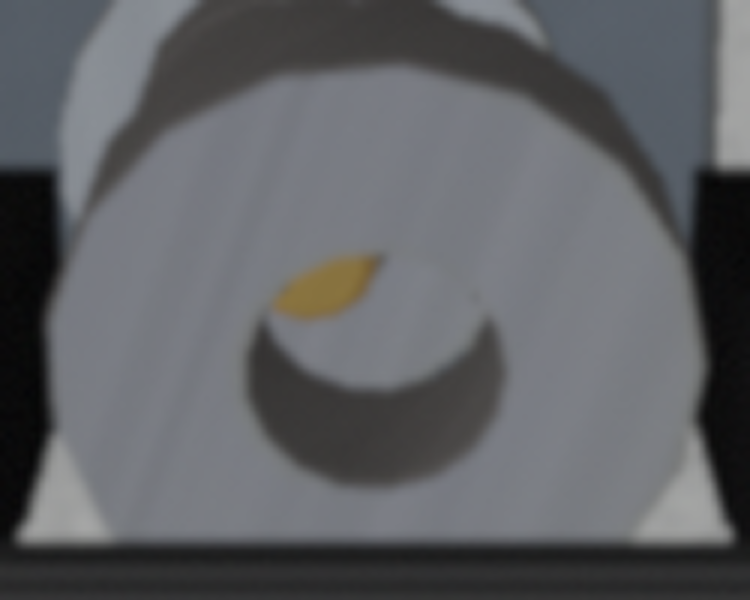

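```bash
python3 - <<'E'
from h import *
a=hole((282.75,291.8),7.7);print(a)
err(a,[488.4,-131.7])
E
```

```text
[-1.05112361  0.17440371  7.7       ]
20.6167 hole [ 487.32 -101.53  193.32] err units [-1.166e+00 -3.150e-01 -1.000e-03] F [-0.25 -0.3  -2.38] tcp z 201.02 w 47.28
```

>>> {"api": "carry_out", "payload": {"increments": [[[0, 0, 0, -1.17, -0.32, 0.3, 0.6], [0, 0, 0, -1.17, -0.32, 1.2, 0.6], [0, 0, 0, -1.17, -0.32, 1.75, 0.6], [0, 0, 0, -1.17, -0.32, 1.75, 0.6], [0, 0, 0, -1.17, -0.32, 1.75, 0.6], [0, 0, 0, -1.17, -0.32, 1.75, 0.6], [0, 0, 0, -1.17, -0.32, 1.75, 0.6]]]}}

```text
time: 21.2
tool_pos: [488.4, -132.0, 158.6]
tool_rot: [0.001, 0.594, 0.805, 0.0]
contact_force: [-0.2, -0.0, -2.8]
gripper_width: 47.9
```

```bash
python3 - <<'E'
from h import *
err([-1.05,.17,7.7],[488.4,-131.7])
E
```

```text
21.2 hole [ 488.93 -132.92  150.87] err units [ 0.053 -0.006 -0.   ] F [-0.19 -0.04 -2.83] tcp z 158.56 w 47.9
```

>>> {"api": "carry_out", "payload": {"increments": [[[0, 0, 0, 0.04, 0, 0.2, 0.6], [0, 0, 0, 0.04, 0, 0.3, 0.6], [0, 0, 0, 0.04, 0, 0.3, 0.6], [0, 0, 0, 0.04, 0, 0.3, 0.6]]]}}

```text
time: 21.53
tool_pos: [487.6, -131.3, 149.8]
tool_rot: [-0.0, 0.594, 0.804, -0.0]
contact_force: [0.1, -0.4, -2.7]
gripper_width: 47.8
```

```bash
python3 - <<'E'
from h import *
err([-1.05,.17,7.7],[488.4,-131.7])
w=cap("wrist","w19");cv2.imwrite("pics/w19c.png",cv2.resize(w["color"][220:330,200:365,::-1],None,fx=4.5,fy=4.5,interpolation=cv2.INTER_CUBIC))
E
```

```text
21.5333 hole [ 488.03 -132.29  142.15] err units [ 0.018  0.021 -0.   ] F [ 0.12 -0.36 -2.73] tcp z 149.85 w 47.84
```

View pics/w19c.png

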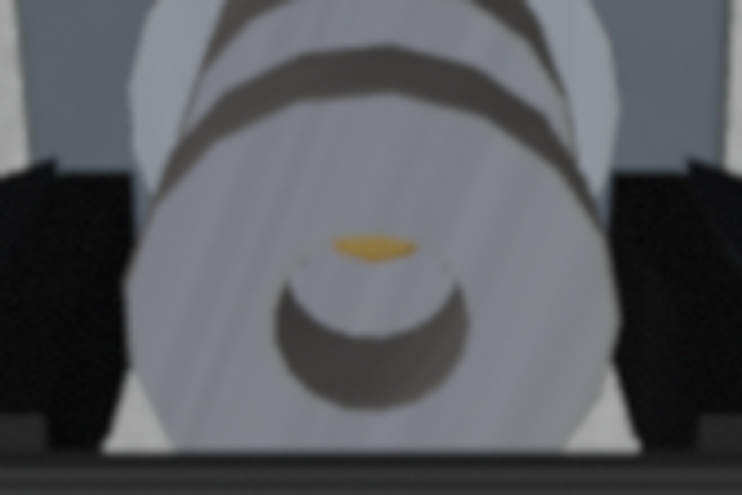

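>>> {"api": "carry_out", "payload": {"increments": [[[0, 0, 0, 0.01, 0.015, 0.1, 0.6], [0, 0, 0, 0.01, 0.015, 0.2, 0.6], [0, 0, 0, 0.01, 0.015, 0.3, 0.6], [0, 0, 0, 0.01, 0.015, 0.4, 0.6], [0, 0, 0, 0.01, 0.015, 0.5, 0.6], [0, 0, 0, 0.01, 0.015, 0.6, 0.6], [0, 0, 0, 0.01, 0.015, 0.6, 0.6], [0, 0, 0, 0.01, 0.015, 0.6, 0.6]]]}}

```text
time: 22.25
tool_pos: [487.9, -131.0, 134.8]
tool_rot: [-0.0, 0.594, 0.804, -0.0]
contact_force: [-0.2, -0.2, -1.8]
gripper_width: 47.8
```

```bash
python3 - <<'E'
from h import *
err([-1.05,.17,7.7],[488.4,-131.7])
w=cap("wrist","w20");cv2.imwrite("pics/w20c.png",cv2.resize(w["color"][220:330,200:365,::-1],None,fx=4.5,fy=4.5,interpolation=cv2.INTER_CUBIC))
gauge("s20")
err([-1.05,.17,7.7],[488.4,-131.7])
E
```

```text
22.25 hole [ 488.33 -131.98  127.11] err units [0.01  0.006 0.   ] F [-0.21 -0.23 -1.83] tcp z 134.81 w 47.76
22.35 hole [ 488.45 -132.03  127.33] err units [ 0.013  0.002 -0.   ] F [ 0.21 -0.46 -2.6 ] tcp z 135.03 w 47.92
```

View pics/w20c.png

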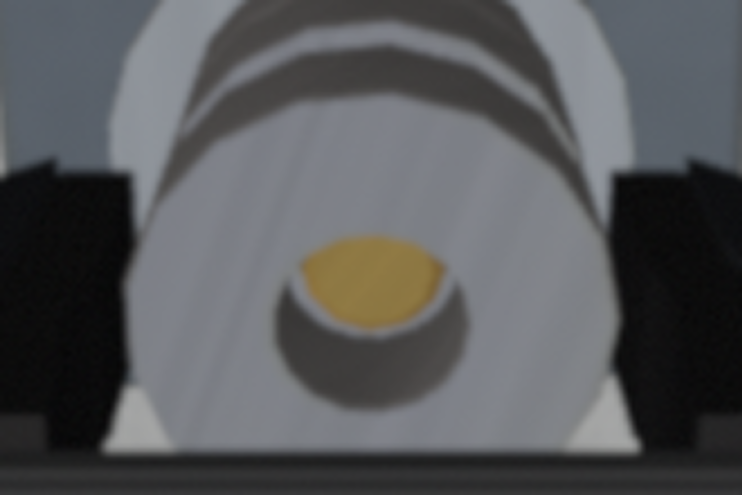

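View pics/s20.png

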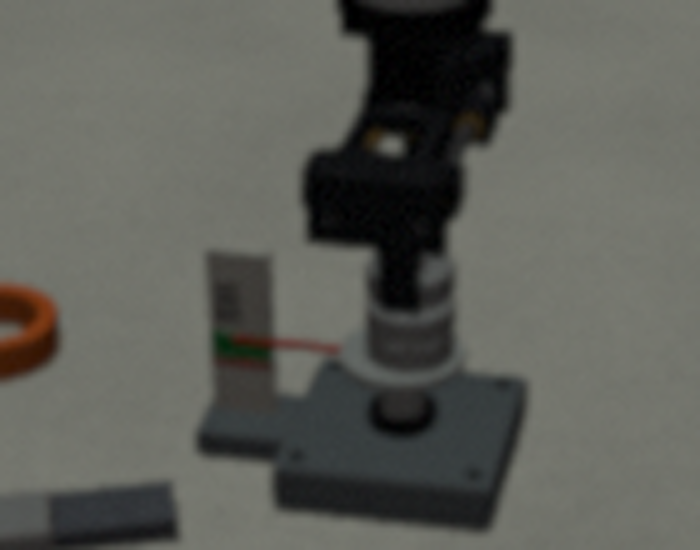

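>>> {"api": "carry_out", "payload": {"increments": [[[0, 0, 0, 0.01, 0, 0.06, 0.6], [0, 0, 0, 0.01, 0, 0.12, 0.6], [0, 0, 0, 0.01, 0, 0.18, 0.6], [0, 0, 0, 0.01, 0, 0.24, 0.6], [0, 0, 0, 0.01, 0, 0.3, 0.6], [0, 0, 0, 0.01, 0, 0.36, 0.6], [0, 0, 0, 0.01, 0, 0.4, 0.6], [0, 0, 0, 0.01, 0, 0.4, 0.6], [0, 0, 0, 0.01, 0, 0.4, 0.6]]]}}

```text
time: 23.1
tool_pos: [487.8, -130.8, 124.9]
tool_rot: [-0.0, 0.594, 0.804, 0.0]
contact_force: [-0.1, 0.3, -1.5]
gripper_width: 47.5
```

```bash
python3 - <<'E'
from h import *
err([-1.05,.17,7.7],[488.4,-131.7])
w=cap("wrist","w21");cv2.imwrite("pics/w21c.png",cv2.resize(w["color"][220:330,200:365,::-1],None,fx=4.5,fy=4.5,interpolation=cv2.INTER_CUBIC))
gauge("s21")
err([-1.05,.17,7.7],[488.4,-131.7])
E
```

```text
23.1 hole [ 488.3  -131.76  117.24] err units [ 0.001  0.005 -0.   ] F [-0.11  0.27 -1.54] tcp z 124.94 w 47.52
23.2 hole [ 488.3  -131.75  117.29] err units [ 0.001  0.004 -0.   ] F [-0.88  0.17 -1.92] tcp z 124.99 w 47.61
```

View pics/w21c.png

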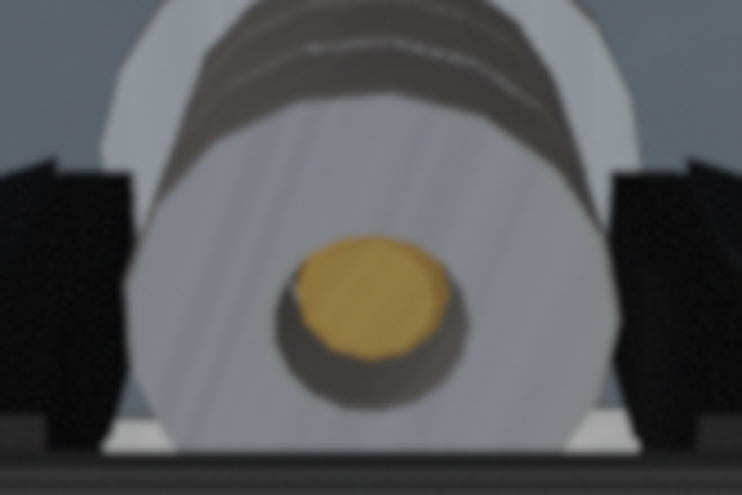

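View pics/s21.png

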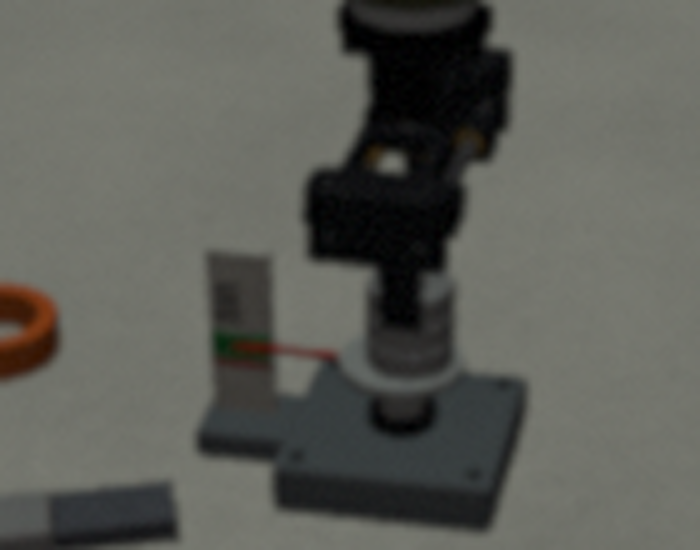

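>>> {"api": "carry_out", "payload": {"increments": [[[0, 0, 0, 0, 0, 0.06, 0.6], [0, 0, 0, 0, 0, 0.12, 0.6], [0, 0, 0, 0, 0, 0.18, 0.6], [0, 0, 0, 0, 0, 0.24, 0.6], [0, 0, 0, 0, 0, 0.26, 0.6], [0, 0, 0, 0, 0, 0.26, 0.6], [0, 0, 0, 0, 0, 0.26, 0.6]]]}}

```text
time: 23.78
tool_pos: [487.9, -130.8, 118.5]
tool_rot: [0.0, 0.594, 0.804, 0.0]
contact_force: [-0.9, 0.2, -0.5]
gripper_width: 47.6
```

```bash
python3 - <<'E'
from h import *
for i in range(3):
  err([-1.05,.17,7.7],[488.4,-131.7]); cap("top")
gauge("s22")
E
```

```text
23.7833 hole [ 488.36 -131.8   110.78] err units [0.003 0.003 0.   ] F [-0.86  0.21 -0.47] tcp z 118.48 w 47.58
23.8333 hole [ 488.38 -131.78  110.82] err units [ 0.003  0.002 -0.   ] F [ 0.92  0.46 -0.92] tcp z 118.52 w 47.81
23.8833 hole [ 488.38 -131.78  110.85] err units [ 0.003  0.002 -0.   ] F [-0.14 -0.31 -0.09] tcp z 118.55 w 47.97
```

View pics/s22.png

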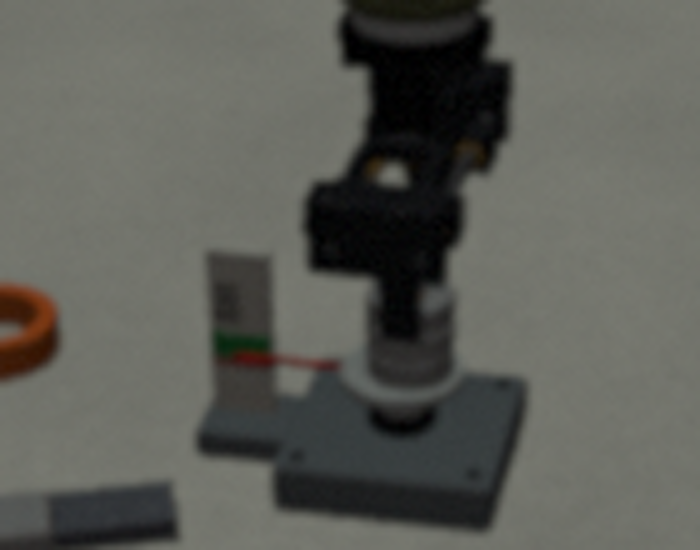

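>>> {"api": "carry_out", "payload": {"increments": [[[0, 0, 0, 0, 0, 0.04, 0.6], [0, 0, 0, 0, 0, 0.04, 0.25], [0, 0, 0, 0, 0, 0.04, 0.25], [0, 0, 0, 0, 0, 0.04, 0.25], [0, 0, 0, 0, 0, 0.04, 0.25], [0, 0, 0, 0, 0, -1.0, 0.25], [0, 0, 0, 0, 0, -2.4, 0.25], [0, 0, 0, 0, 0, -4, 0.25], [0, 0, 0, 0, 0, -4, 0.25], [0, 0, 0, 0, 0, -4, 0.25]]]}}

```text
time: 24.82
tool_pos: [488.4, -131.1, 220.1]
tool_rot: [0.002, 0.594, 0.804, 0.0]
contact_force: [0.4, 0.3, -0.3]
gripper_width: 65.9
```

```bash
python3 - <<'E'
from h import *
err([-1.15,.16,7.2],[488.4,-131.7])
s=cap("scene"); im=s["color"]
cv2.imwrite("pics/s23.png",cv2.resize(im[150:215,215:285,::-1],None,fx=9,fy=9,interpolation=cv2.INTER_CUBIC))
cap("wrist","w23"); cap("top","t23")
E
```

```text
24.8167 hole [ 488.96 -132.18  212.91] err units [ 0.025 -0.016 -0.   ] F [ 0.37  0.35 -0.32] tcp z 220.11 w 65.94
```

View pics/s23.png

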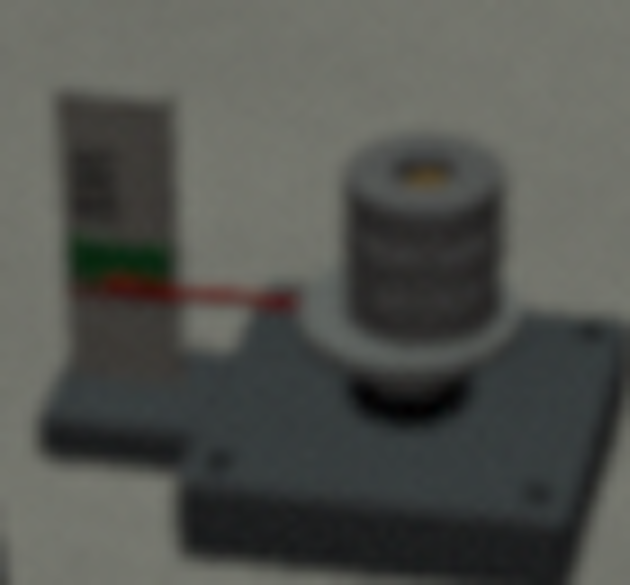

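View pics/w23.png

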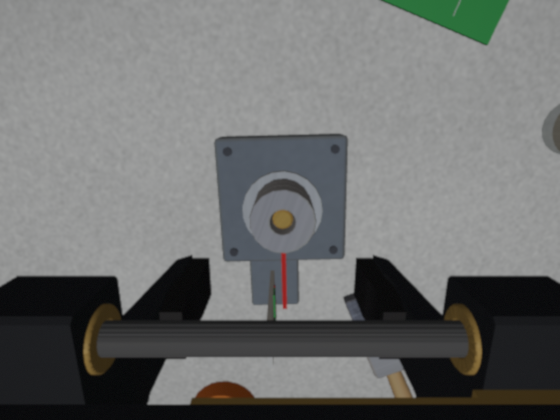

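View pics/t23.png

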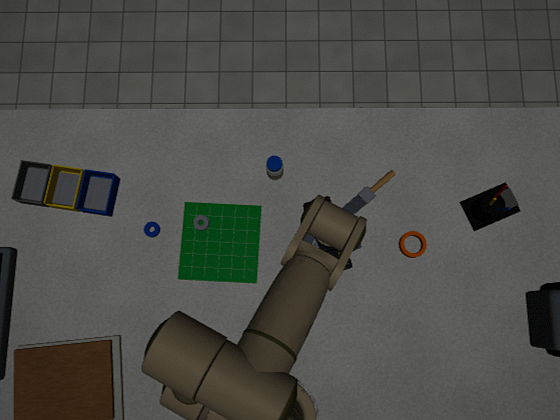

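>>> {"api": "carry_out", "payload": {"increments": [[[0, 0, 0, -1.2, 1.2, 0, 0.25], [0, 0, 0, -2.4, 2.4, 0.3, 0.25], [0, 0, 0, -3.6, 3.6, 0.8, 0.25], [0, 0, 0, -5, 5.2, 1.5, 0.25], [0, 0, 0, -5, 5.2, 1.5, 0.25], [0, 0, 0, -5, 5.2, 1.5, 0.25], [0, 0, 0, -5, 5.2, 1.5, 0.25], [0, 0, 0, -5, 5.2, 1.5, 0.25], [0, 0, 0, -5, 5.2, 1.5, 0.25]]]}}

```text
time: 25.72
tool_pos: [648.3, -211.6, 181.5]
tool_rot: [0.0, 0.594, 0.804, -0.0]
contact_force: [-0.5, 0.7, 1.0]
gripper_width: 66.0
```

```bash
python3 - <<'E'
from h import *
s=get_obs();print(s["time"],s["tool_pos"],s["joint_velocities"].round(3))
w=cap("wrist","w24")
cv2.imwrite("pics/w24c.png",cv2.resize(w["color"][80:240,20:220,::-1],None,fx=3.75,fy=3.75,interpolation=cv2.INTER_CUBIC))
E
```

```text
25.7167 [ 648.26747509 -211.64425728  181.4716365 ] [-0.    -0.008 -0.005  0.002  0.    -0.001]
```

View pics/w24c.png

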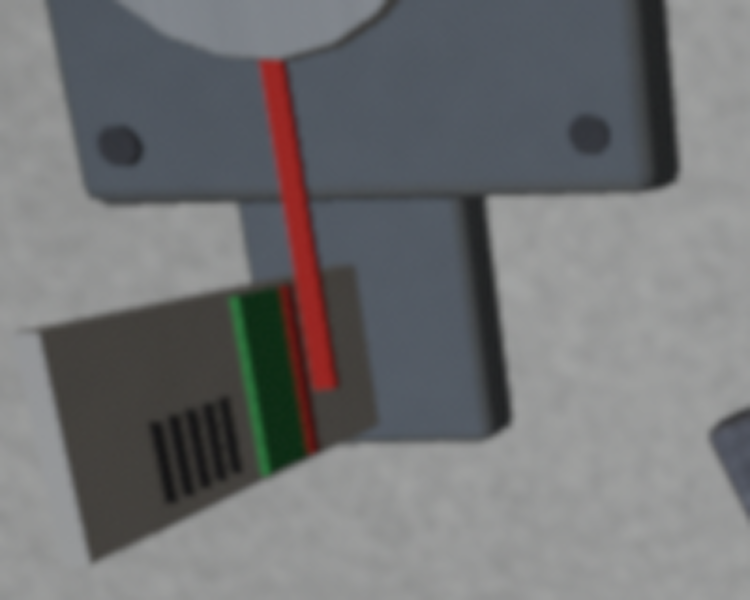

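>>> {"api": "carry_out", "payload": {"increments": [[[0, 0, 0, 0, -1.2, 0, 0.25], [0, 0, 0, 0, -2.6, 0, 0.25], [0, 0, 0, 0, -4.2, 0, 0.25], [0, 0, 0, 0, -4.2, 0, 0.25], [0, 0, 0, 0, -4.2, 0, 0.25], [0, 0, 0, 0, -4.2, 0, 0.25], [0, 0, 0, 0, -4.2, 0, 0.25]]]}}

```text
time: 26.35
tool_pos: [549.3, -242.7, 181.5]
tool_rot: [0.001, 0.594, 0.805, 0.0]
contact_force: [1.2, 0.2, -0.1]
gripper_width: 65.8
```

```bash
python3 - <<'E'
from h import *
s=get_obs();print(s["time"],s["tool_pos"],s["joint_velocities"].round(3))
w=cap("wrist","w25")
print(repr(w["origin"]),repr(w["orientation"]))
cv2.imwrite("pics/w25c.png",cv2.resize(w["color"][80:240,180:380,::-1],None,fx=3.75,fy=3.75,interpolation=cv2.INTER_CUBIC))
E
```

```text
26.35 [ 549.3397843  -242.68315768  181.53581307] [ 0.005  0.011 -0.002  0.    -0.    -0.001]
array([ 528.01406778, -174.02721565,  308.53934667]) array([0.13785798, 0.97912387, 0.14790096, 0.02090279])
```

View pics/w25c.png

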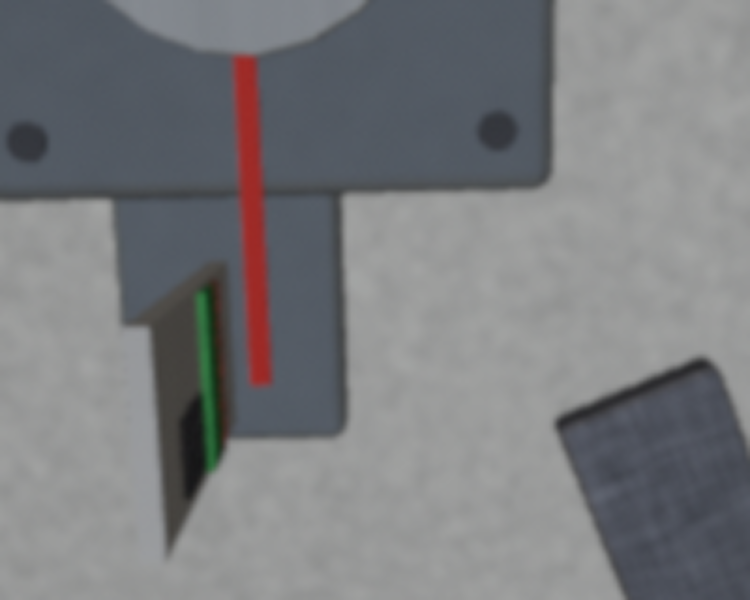

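```bash
python3 - <<'E'
from h import *
w=cap("wrist"); B=dict(w); A=dict(w); A["origin"]=np.array(w["origin"])+np.array([648.267-549.340,-211.644+242.683,181.472-181.536])
def tri(a,b):
    a=(20+a[0]/3.75,80+a[1]/3.75); b=(180+b[0]/3.75,80+b[1]/3.75)
    o1,d1=ray(A,a);o2,d2=ray(B,b)
    t=np.linalg.lstsq(np.c_[d1,-d2],o2-o1,rcond=None)[0]
    return (o1+d1*t[0]+o2+d2*t[1])/2, np.linalg.norm(o1+d1*t[0]-o2-d2*t[1])
for n,a,b in [("tip",(323,388),(261,384)),("ptr root",(272,61),(245,57)),("gtop u",(231,295),(199,288)),("gtop l",(263,477),(211,470)),("red u",(286,285),(217,281)),("board top far",(42,328),(150,322)),("board top near",(92,560),(167,558)),("green bot l",(306,457),(225,452))]:
    p,e=tri(a,b); print(n,p.round(2),round(e,2))
E
```

```text
tip [ 519.51 -226.03   59.35] 0.36
ptr root [ 500.46 -169.38   58.29] 0.28
gtop u [ 504.27 -210.76   67.87] 0.85
gtop l [ 515.34 -243.06   68.49] 0.92
red u [ 505.48 -210.79   50.56] 0.36
board top far [ 503.5  -210.08  116.71] 0.46
board top near [ 514.99 -244.09  117.2 ] 0.1
green bot l [ 516.22 -242.63   54.02] 0.59
```

```bash
python3 - <<'E'
from h import *
cap("scene","final")
print(get_obs()["time"],get_obs()["contact_force"].round(2)); print(order.close_job())
E
```

```text
26.5 [ 0.65 -0.99  0.33]
the job is handed in; nothing more can be done
None
```

View pics/final.png

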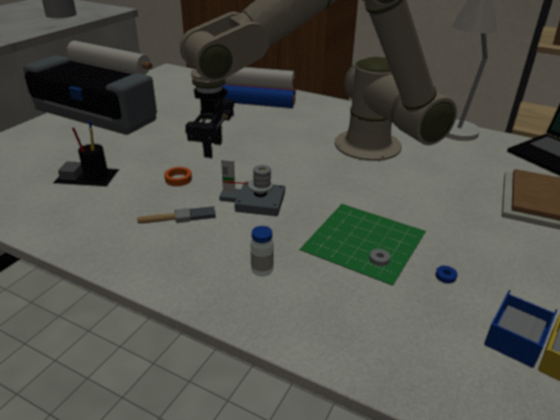

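I threaded three steel ring weights over the post one at a time, easing each onto the pan before letting go, and handed the job in at 26.5 s. The pointer rests inside the green band. The fourth steel ring, the blue look-alike, the jar, the tape and the brush were not touched and look unmoved in the last picture.

- **Pan reading:** two wrist views put the pointer at about z 58.8 mm, with the green band from about 68 down to 54 mm. That is about 38.4 mm sunk, against the 29–44 mm band. The height at which I let the last weight go gave 38–39 mm.
- **Disagreement:** read straight off the scene picture, the pointer seemed to be at about 44.5 mm, the lower edge of the band. That is parallax, because the pointer stands about 8 mm in front of the board.
- **Third weight:** with two weights on, the corrected reading was about 27 mm, so I took a third.
- **Forces:** the readings I took while lowering onto the post showed little more than the ring's own weight. The contact force between weight and pan could not be measured directly.

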